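Lay the half-shell in the assembly nest, open side up

TASK

Take the middle-sized of the three black half-shells out of the rack and lay it in the beige assembly nest with its open side up and its cable notch at the gap in the nest's end wall, seated flat on the pocket floor. Do not drop it from a height; leave the other two shells standing in the rack and everything else on the bench where it is.

Things in the scene. Friction and masses are not known exactly. Their poses are not given: they have to be found in the camera images.
- shell: Middle-sized black half-shell, the one that fits the nest: a tray 70 wide (x) x 110 long (y) x 24 deep (z), walls and closed face 3 thick, 55 to 90 g. Origin: centre of the closed face's outside; +z out of the open side, +y to the notched end. Starts standing on its long -x edge in a rack slot (x axis up), top 78 above the bench. Inside, 8 mm screw bosses near the corners only (x +-27, y +-45)
- shell_grip (a point): Middle of the edge of shell that is up at the start: (35, 0, 12) mm in its frame. Room to pinch from above across the 24 mm depth: one finger on the closed face, the other on the 3 mm rim of the top wall. Let go upright on a level floor it stays standing; its top must be pushed about 20 mm towards the closed face before it tips over that way
- shell_notch (a point): The cable notch of shell: a slot 18 wide, open at the rim, 14 deep, in the middle of its +y end wall. The point is the notch's middle, at (0, 53.5, 17) mm in the shell's frame
- shell_large: The largest half-shell, same form, 80 x 134 x 24, same axes; it stands on its -x edge in another slot of the rack, top 88 above the bench, its open side facing the same way. Leave it
- shell_small: The smallest half-shell, same form, 56 x 84 x 24, same axes; it stands on its -x edge in another slot of the rack, top 64 above the bench, its open side facing the same way. Leave it
- rack: Fixed grey comb rack: base 190 (x) x 100 (y) x 8 high. Origin: centre of its underside, on the bench; z up. Three slots along its y, at x = -60, 0, +60 mm, 27 wide between fins whose tops are 34 above the bench; end rails at x = +-92 are 24 high. The shells stand on the base; which is in which slot varies; 36 mm are free between neighbours
- nest: Fixed nest: beige block 96 (x) x 136 (y) with a pocket 72.4 (x) x 112.4 (y), on an aluminium plate 124 x 160 x 8. Origin: on the bench under the pocket's centre; z up. Pocket floor 12, wall tops 22 above the bench; walls 12 thick, inner top edges chamfered 4. Finger reliefs 36 wide at the middle of both long walls, down to the floor. The shell lies in it with x, y, z along the nest's
- nest_floor (a point): Centre of the pocket floor, 12 mm above the bench, where the shell's origin belongs; axes as the nest's. The seated shell stands 14 mm above the wall tops
- nest_gap (a point): The 22 mm cable gap in the nest's +y end wall: a point in its middle at the height of the wall tops, 62 mm from the pocket's centre
- nest_clamp (a point): Foot of the opened toggle clamp (steel, red handle; fixed, not needed) on a 56 wide tail of the nest's plate, 108 mm from the pocket's centre on its -y axis. It takes up 22 mm either side of that axis, from y = -75 to -165 mm, up to 98 above the bench
- screw_dish: Small steel dish of screws, 60 across, 22 high, origin at the centre of its underside, between rack and nest. Bystander
- tape_roll: Roll of yellow tape lying flat, 56 across, 24 high, at the left, origin at the centre of its underside. Bystander
- screwdriver: Screwdriver, 190 long, lying at the left of the work area, origin at its middle underneath. Bystander
- solvent: White plastic solvent bottle, 60 across, 135 high, standing between rack and nest, origin at the centre of its underside. Bystander
- finished_unit: Finished black handheld unit lying lens up, 70 x 110, 76 high, at the right, origin at the centre of its underside. Bystander
- multimeter: Grey hand meter lying face up, 78 x 150 x 42 high, at the right, origin at the centre of its underside. Bystander
There are look-alikes about, which are no part of the job. Leave any brown, purple or yellow look-alike of the shell_large alone.

How it is judged:
By the outcome, as a careful person would: the job done as asked, in the order asked, and still so for the second after the job is handed in, with the robot touching nothing.
It also fails if it takes over 51 s, if anything falls off the work surface, if the arm or the gripper's body presses on something with over 40 N, if the wrist force passes 120 N, or if a joint passes its speed limit or range.

ROBOT

A 6-joint arm with a two-finger parallel gripper is mounted at the origin on the work surface. World frame = base frame: x ahead of the robot, y to its left, z up, the work surface at z = 0. Lengths are in m, angles in rad, forces in N, time in s.
With the tool pointing down it reaches from about 0.225 to 0.725 m from the base axis. Payload 3.1 kg.
Tool frame: the origin (TCP) lies midway between the tips of the shut fingers; the grasp point (between the pads) lies 19 mm behind it; x points along the fingers, z is the direction in which the jaws open and shut, and the axes are right-handed (so a half turn about x gives the same grasp; the last joint's range is limited). The gripper opens to 85 mm and grips with 20 to 120 N. Pads are 22 mm wide; open, the fingers measure 114 mm over their backs; the gripper's body (76 mm by 85 mm) begins 54 mm behind the grasp point. The pads swing forward as they close: fully open they stand 13 mm farther back than shut.
Start: joints at [1.166, 0.048, 0.099, 1.622, 0, 1.443], TCP at [0.143, 0.505, 0.231] pointing down, gripper open.
Joint ranges: [-2.91, 2.91], [-0.99, 1.94], [-1.21, 1.42], [-2.12, 2.29], [-1.49, 1.47], [-3.14, 3.14]. Speed limits (rad/s): [2.79, 2.79, 3.14, 3.14, 3.14, 3.14].

INTERFACE

Orientations are given as [roll, pitch, yaw] about the fixed x, y, z axes, in that order (R = Rz(yaw) Ry(pitch) Rx(roll)).
In Python, from station import * gives the robot as it stands.
- The arm moves only by the shell command python3 -m inch 'ROWS' [FORCE]. ROWS is JSON, one flat list of numbers, 7 for each row, row after row: the turn, a rotation vector about the tool's x, y, z in rad, then the shift along the tool's x, y, z in cm, then the finger opening in cm, from 0 to 8.54. A call has 1 to 20 rows; each row shifts and turns the commanded pose from where the row before left it, along the tool's axes as they then stand; what a row does not reach is not made up. A row lasts 1/12 s, in which the tool goes at most 41.7 mm and 7.16 degrees, less where a joint would pass 70% of its speed; a pose out of reach is approached as far as the arm can. A call is refused whole if a number of a shift passes 4.17 or a number of a turn 0.125, either way. A call with a gripper value outside its range is refused whole. The fingers move at their own pace and stop on an object; FORCE is the grip in N (left out, the last holds). Time passes only in rows, so rows that do not move let the fingers close. It gives the time, the measured TCP pose, the force and the opening at its end, in the units of the state.
- sense(): the state, without advancing time (a new reading comes with each control period).
- capture(name): name is "scene" or "top" or "wrist"; returns a dict with "img" (400x640x3 uint8, blue, green, red), "fx", "fy", "cx", "cy" (pixels), "world_to_cam" (4x4, takes a point from world to camera coordinates). Camera axes: x right, y up, looking along -z (the intrinsics and any distortion apply to the point x, -y, -z); pixel columns grow to the right and rows downward; lengths in m; the calibration is good to about 2 mm. A picture is of the moment at which its call begins. There is no depth.
- sign_off(): hands the job in, once; it reports no verdict.
The state is a dict: "t": time; "joint_positions": joint angles; "dq": joint speeds; "tau": joint torques, N m; "position": TCP position; "orientation": TCP orientation; "force": force on the tool from outside, world axes, zero at the start; "ft_torque": the same for the moment, N m; "finger_gap": finger opening in m.
Only numpy, scipy, OpenCV 4.12 (cv2) and the standard library are available. Lean on these libraries where they do the work, as an engineer would, in place of code of your own. Each camera call takes 0.05 s, during which the arm holds its last target.

## Working session

There is one attempt and no reset: what is moved stays moved. The work goes in short steps, Python scripts to look and compute and a shell command to move; the robot and the scene stay as the last step left them, time stands still between calls to the robot, and variables do not carry over. Pictures are saved under pics/ and viewed, and the job is handed in when it is done.

```bash
ls; mkdir -p pics; python3 - <<'E'
from station import *
import cv2
for n in ["scene","top","wrist"]:
    c=capture(n); cv2.imwrite(f"pics/{n}0.png",c["img"]); print(n,c["fx"],c["fy"],c["cx"],c["cy"],c["world_to_cam"],[k for k in c])
print(sense())
E
```

```text
pics
scene 447.54851762261836 447.54851762261836 319.6397296904431 201.21054265503534 [[-0.35690791  0.93406269  0.0119847   0.18344692]
 [-0.61632394 -0.2451013   0.74837835  0.26864158]
 [ 0.70196976  0.25971569  0.66316379 -1.79529206]
 [ 0.          0.          0.          1.        ]] ['img', 'fx', 'fy', 'cx', 'cy', 'world_to_cam']
top 491.41043674583847 491.41043674583847 318.93011629121287 193.56807085062977 [[ 0.08621592 -0.9962614   0.00548046 -0.04478968]
 [ 0.97610585  0.08557043  0.1997375  -0.52325433]
 [-0.19945972 -0.01187104  0.97983412 -1.50295349]
 [ 0.          0.          0.          1.        ]] ['img', 'fx', 'fy', 'cx', 'cy', 'world_to_cam']
wrist 308.1331143853143 308.1331143853143 320.23918602688707 199.08395220193108 [[ 0.27374711  0.9617987  -0.00240416 -0.52379831]
 [-0.92530074  0.26267532 -0.27353285  0.03486877]
 [-0.26245203  0.0771034   0.96185966 -0.37890483]
 [ 0.          0.          0.          1.        ]] ['img', 'fx', 'fy', 'cx', 'cy', 'world_to_cam']
{'t': 0.15, 'joint_positions': array([1.16621252e+00, 4.86156308e-02, 9.79191033e-02, 1.62201812e+00,
       2.64494469e-06, 1.44302121e+00]), 'dq': array([-0.00090111, -0.0006288 ,  0.00542727,  0.0005528 ,  0.0005615 ,
        0.00014263]), 'tau': array([ 1.31863861e-03, -3.39260352e+01,  3.20423555e+01,  1.54044048e-02,
       -1.60927480e-04,  4.46436488e-06]), 'position': array([0.14327765, 0.5045551 , 0.2303485 ]), 'orientation': array([ 3.01243876,  1.56887801, -1.97675892]), 'force': array([ 0.31999321, -0.23478297,  1.14607126]), 'ft_torque': array([-0.01675237, -0.00735491,  0.0296174 ]), 'finger_gap': 0.08525538524537991}
```

View pics/scene0.png

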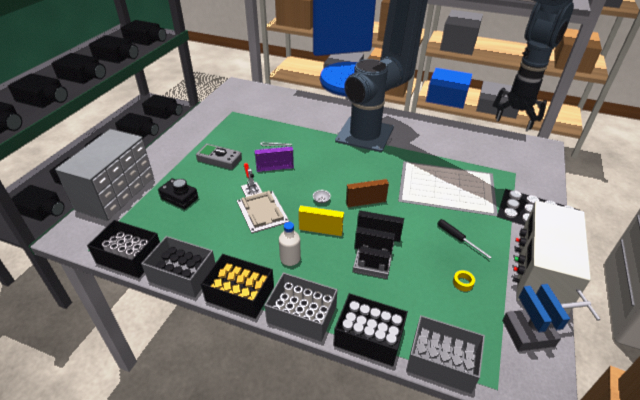

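View pics/top0.png

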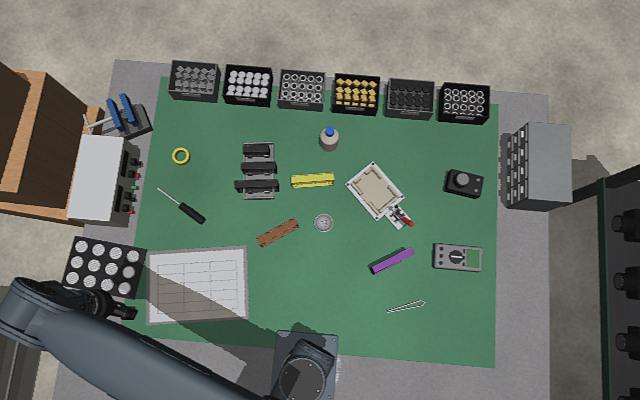

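View pics/wrist0.png

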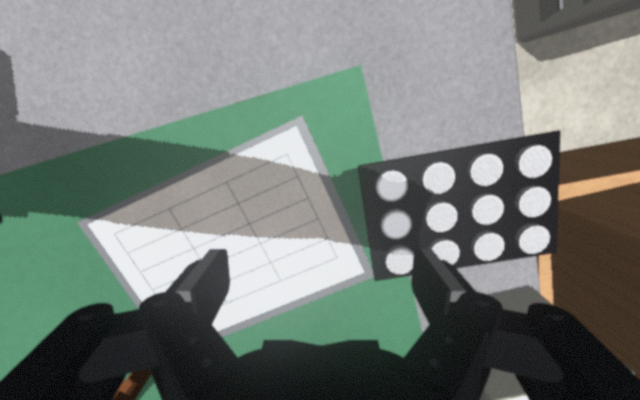

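```bash
python3 - <<'E'
import cv2
a=cv2.imread("pics/top0.png");b=cv2.imread("pics/scene0.png")
r=lambda i,s:cv2.resize(i,None,fx=s,fy=s,interpolation=cv2.INTER_CUBIC)
cv2.imwrite("pics/c1.png",r(a[130:210,225:295],7))
cv2.imwrite("pics/c2.png",r(a[150:240,335:425],6))
cv2.imwrite("pics/c3.png",r(b[195:285,340:420],6))
cv2.imwrite("pics/c4.png",r(b[160:245,225:300],7))
E
```

```text
(no output)
```

View pics/c1.png

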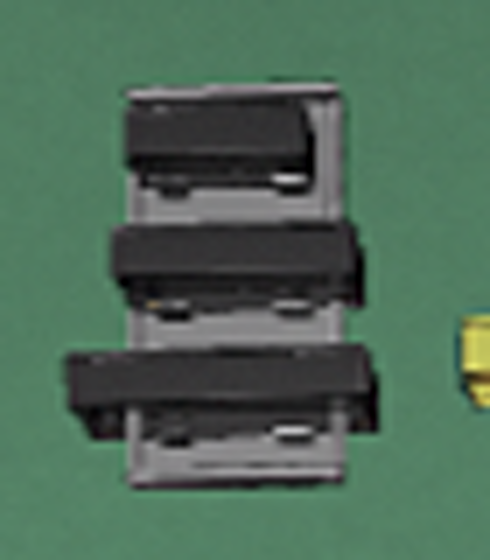

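View pics/c2.png

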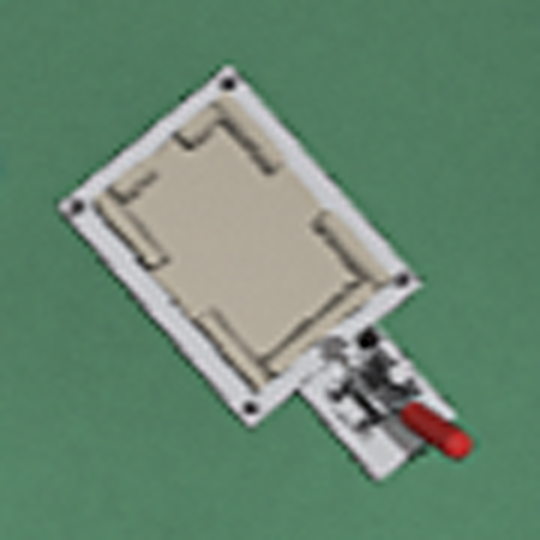

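View pics/c3.png

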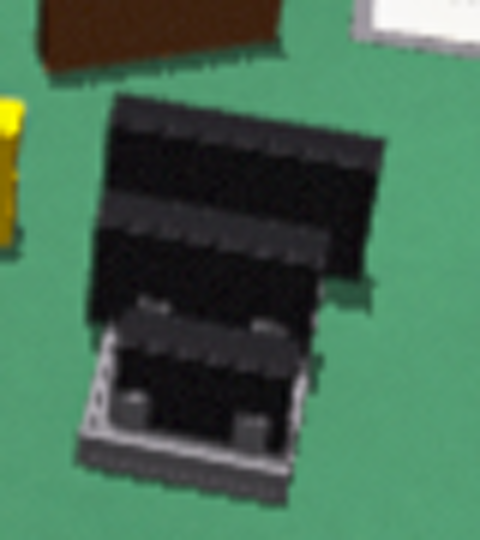

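View pics/c4.png

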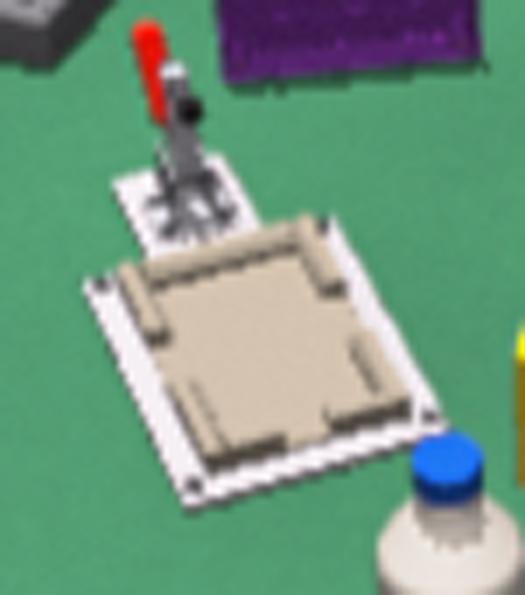

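```bash
cat > h.py <<'E'
import numpy as np, cv2
from scipy.optimize import least_squares
def proj(c,P):
    P=np.atleast_2d(P); q=(c["world_to_cam"]@np.c_[P,np.ones(len(P))].T).T
    return np.c_[c["fx"]*q[:,0]/-q[:,2]+c["cx"], c["fy"]*-q[:,1]/-q[:,2]+c["cy"]]
def unproj(c,uv,z):
    uv=np.atleast_2d(uv);W=c["world_to_cam"];R=W[:3,:3];o=-R.T@W[:3,3]
    d=np.c_[(uv[:,0]-c["cx"])/c["fx"],-(uv[:,1]-c["cy"])/c["fy"],-np.ones(len(uv))]@R
    s=(z-o[2])/d[:,2]; return o+d*s[:,None]
def w(p,L):
    c,s=np.cos(p[2]),np.sin(p[2]);L=np.atleast_2d(L)
    return np.c_[p[0]+c*L[:,0]-s*L[:,1],p[1]+s*L[:,0]+c*L[:,1],L[:,2]]
def fit(obs,p0):
    f=lambda p:np.concatenate([(proj(c,w(p,L))-uv).ravel() for c,uv,L in obs])
    r=least_squares(f,p0,loss="soft_l1"); return r.x,f(r.x)
E
python3 - <<'E'
from station import *
from h import *
T=capture("top");S=capture("scene")
np.set_printoptions(precision=4,suppress=True)
for c in (T,S): print(-c["world_to_cam"][:3,:3].T@c["world_to_cam"][:3,3])
t=np.array([[228,65],[420,285],[253,425],[60,207]])/6+[335,150]
s=np.array([[82,283],[337,215],[447,432],[190,510]])/7+[225,160]
print(unproj(T,t,.008),unproj(S,s,.008))
# local: nest +y toward gap. top: 228,65 = +y corner right ; 
L=np.array([[62,80,8],[62,-80,8],[-62,-80,8],[-62,80,8]])/1000
p,e=fit([(T,t-.5*0,L),(S,s,L[[1,2,3,0]])],[.45,-.2,.7]);print(p,e)
for q in range(1):
  print(unproj(T,np.array([[133,85],[340,85],[343,487],[128,487]])/7+[225,130],.0))
  # top edges of shells
  print('mid top',unproj(T,np.array([[112,225],[352,222],[357,262],[117,262]])/7+[225,130],.078))
  print('mid top scene',unproj(S,np.array([[108,190],[330,232],[325,265],[97,225]])/6+[340,195],.078))
  print('large top',unproj(T,np.array([[66,355],[368,345],[374,395],[72,405]])/7+[225,130],.088))
  print('small top',unproj(T,np.array([[128,100],[302,95],[304,140],[128,150]])/7+[225,130],.064))
  print('bottle',unproj(T,[[329,131]],.135),'dish',unproj(T,[[323,222]],.022))
  print('yellow',unproj(T,np.array([[291,176],[333,174]]),.08),'brown',unproj(T,np.array([[260,238],[297,221]]),.08))
E
```

```text
[ 0.2148 -0.0177  1.5774]
[1.4913 0.3608 0.9873]
[[ 0.66   -0.1672  0.008 ]
 [ 0.5458 -0.2791  0.008 ]
 [ 0.4613 -0.1935  0.008 ]
 [ 0.5719 -0.0811  0.008 ]] [[ 0.552  -0.2781  0.008 ]
 [ 0.4628 -0.1881  0.008 ]
 [ 0.5808 -0.0778  0.008 ]
 [ 0.6666 -0.1621  0.008 ]]
[ 0.5614 -0.1792 -0.7879] [-0.1331 -0.5624  0.1776 -0.7854 -0.5897  0.0527 -0.6371 -0.7892  0.1475
 -0.7728 -0.7248 -0.5704  0.5547 -1.3981 -0.6382 -1.4219]
[[0.6889 0.2662 0.    ]
 [0.6976 0.1677 0.    ]
 [0.5032 0.1459 0.    ]
 [0.4944 0.2457 0.    ]]
mid top [[0.5993 0.2539 0.078 ]
 [0.6102 0.1465 0.078 ]
 [0.5919 0.1423 0.078 ]
 [0.5824 0.2497 0.078 ]]
mid top scene [[0.5912 0.1469 0.078 ]
 [0.5795 0.2532 0.078 ]
 [0.6014 0.2561 0.078 ]
 [0.6157 0.1491 0.078 ]]
large top [[0.5357 0.2654 0.088 ]
 [0.552  0.1324 0.088 ]
 [0.5296 0.1274 0.088 ]
 [0.5134 0.26   0.088 ]]
small top [[0.6624 0.2561 0.064 ]
 [0.6717 0.1771 0.064 ]
 [0.6505 0.1739 0.064 ]
 [0.6387 0.2534 0.064 ]]
bottle [[ 0.7068 -0.0141  0.135 ]] dish [[ 0.4403 -0.0198  0.022 ]]
yellow [[ 0.568   0.0924  0.08  ]
 [ 0.5859 -0.0381  0.08  ]] brown [[0.3661 0.1677 0.08  ]
 [0.428  0.0602 0.08  ]]
```

```bash
cat >> h.py <<'E'
from scipy.spatial.transform import Rotation as Ro
def Rt(s): return Ro.from_euler('xyz',s["orientation"])
def go(s,pos,zdir=None,tilt=None,R=None):
    """print tool-frame rotvec (applied all first) & shift (in final tool axes, cm)"""
    R0=Rt(s)
    if R is None:
        x=np.array([0,0,-1.]);z=np.array([*zdir,0.])/np.linalg.norm(zdir);R=Ro.from_matrix(np.c_[x,np.cross(z,x),z])
    rv=(R0.inv()*R).as_rotvec(); d=np.array(pos)-s["position"]
    print("rotvec",rv.round(4),"rows>=",np.linalg.norm(rv)/.125,"shift final axes cm",(R.inv().apply(d)*100).round(3),"shift cur axes",(R0.inv().apply(d)*100).round(3))
    return R
E
python3 - <<'E'
from station import *
from h import *
np.set_printoptions(precision=4,suppress=True)
s=sense();print(Rt(s).as_matrix())
c=capture("wrist");print(-c["world_to_cam"][:3,:3].T@c["world_to_cam"][:3,3])
a=np.deg2rad(5.8)
for z in ([np.cos(a),np.sin(a)],[-np.cos(a),-np.sin(a)]): go(s,[.50,.20,.28],z)
E
```

```text
[[-0.0004 -0.9619  0.2733]
 [-0.0011  0.2733  0.9619]
 [-1.      0.0001 -0.0012]]
[0.0763 0.524  0.3732]
rotvec [ 1.1928 -0.0011  0.0006] rows>= 9.542137867573922 shift final axes cm [ -4.93  -33.92   32.402] shift cur axes [ -4.911 -42.633 -19.572]
rotvec [-1.9488 -0.0007 -0.0012] rows>= 15.590609598201977 shift final axes cm [ -4.93   33.92  -32.402] shift cur axes [ -4.911 -42.633 -19.572]
```

```bash
python3 -m inch '[0,0,0,-0.35,-3.05,-1.4,8.5, 0,0,0,-0.35,-3.05,-1.4,8.5, 0,0,0,-0.35,-3.05,-1.4,8.5, 0,0,0,-0.35,-3.05,-1.4,8.5, 0,0,0,-0.35,-3.05,-1.4,8.5, 0,0,0,-0.35,-3.05,-1.4,8.5, 0,0,0,-0.35,-3.05,-1.4,8.5, 0,0,0,-0.35,-3.05,-1.4,8.5, 0,0,0,-0.35,-3.05,-1.4,8.5, 0,0,0,-0.35,-3.05,-1.4,8.5, 0,0,0,-0.35,-3.05,-1.4,8.5, 0,0,0,-0.35,-3.05,-1.4,8.5, 0,0,0,-0.35,-3.05,-1.4,8.5, 0,0,0,-0.35,-3.05,-1.4,8.5]'
python3 -m inch '[0.12,0,0,0,0,0,8.5, 0.12,0,0,0,0,0,8.5, 0.12,0,0,0,0,0,8.5, 0.12,0,0,0,0,0,8.5, 0.12,0,0,0,0,0,8.5, 0.12,0,0,0,0,0,8.5, 0.12,0,0,0,0,0,8.5, 0.12,0,0,0,0,0,8.5, 0.12,0,0,0,0,0,8.5, 0.12,0,0,0,0,0,8.5]'
python3 - <<'E'
from station import *
from h import *
c=capture("wrist"); cv2.imwrite("pics/w1.png",c["img"]); np.save("pics/w1.npy",c,allow_pickle=True)
E
```

```text
t: 1.47
position: [0.5017, 0.1985, 0.2805]
orientation: [-0.199, 1.571, 1.095]
force: [0.3, 1.3, -0.2]
finger_gap: 0.0853
t: 2.3
position: [0.5006, 0.1998, 0.2802]
orientation: [-2.989, 1.571, -2.901]
force: [0.4, -0.2, 0.1]
finger_gap: 0.0851
```

View pics/w1.png

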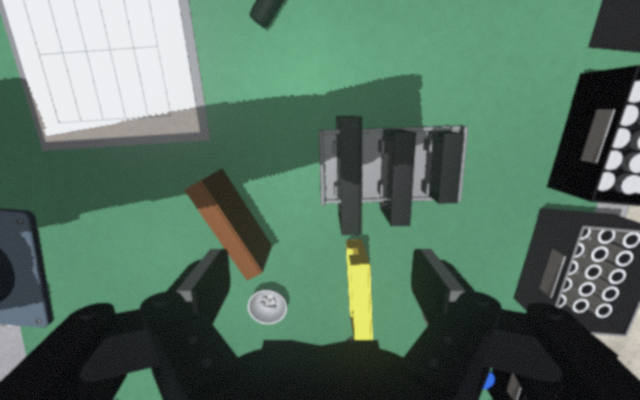

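```bash
python3 - <<'E'
import cv2
a=cv2.imread("pics/w1.png")
i=cv2.resize(a[105:255,310:480],None,fx=4.5,fy=4,interpolation=cv2.INTER_CUBIC)
i=cv2.convertScaleAbs(i,alpha=2.2,beta=0)
cv2.imwrite("pics/w1c.png",i)
E
```

```text
(no output)
```

View pics/w1c.png

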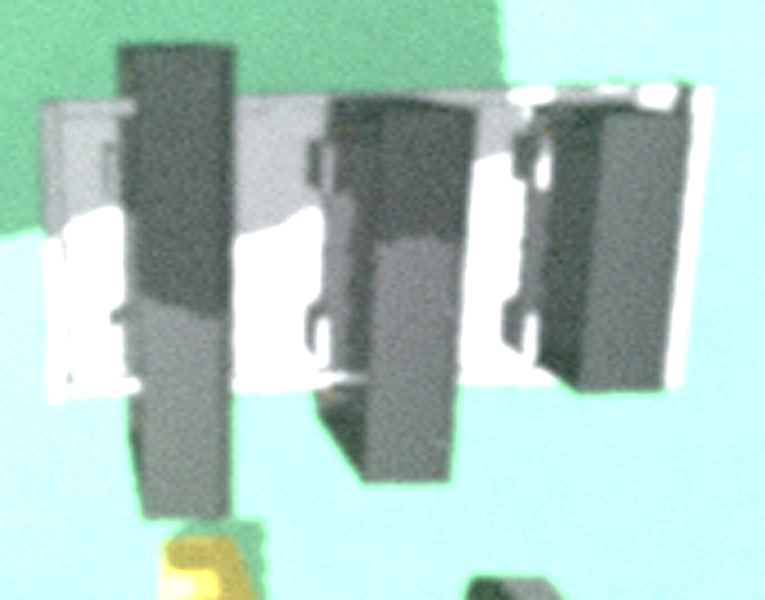

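```bash
python3 - <<'E'
from station import *
import cv2
a=capture("scene")["img"]; cv2.imwrite("pics/s1.png",a)
i=cv2.resize(a[200:285,345:415],None,fx=8,fy=7,interpolation=cv2.INTER_CUBIC)
i=cv2.convertScaleAbs(i,alpha=4,beta=0)
cv2.imwrite("pics/s1c.png",i)
E
```

```text
(no output)
```

View pics/s1c.png

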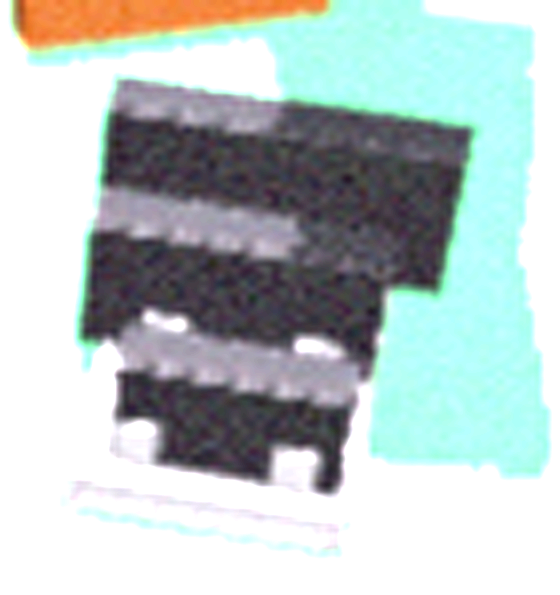

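```bash
python3 -m inch '[0,-0.12,0,0,0,-1,8.5, 0,-0.12,0,0,0,-1,8.5, 0,-0.12,0,0,0,-1,8.5, 0,-0.12,0,0,0,-1,8.5, 0,-0.12,0,0,0,-1,8.5, 0,-0.12,0,0,0,-1,8.5]'
python3 - <<'E'
from station import *
from h import *
c=capture("wrist"); cv2.imwrite("pics/w2.png",c["img"]); np.save("pics/w2.npy",c,allow_pickle=True)
uv=proj(c,[[.6,.2,.06]])[0].astype(int);print(uv)
a=c["img"][max(0,uv[1]-90):uv[1]+90,max(0,uv[0]-110):uv[0]+110]
cv2.imwrite("pics/w2c.png",cv2.convertScaleAbs(cv2.resize(a,None,fx=3.3,fy=3.3,interpolation=cv2.INTER_CUBIC),alpha=2))
E
```

```text
t: 2.9
position: [0.4449, 0.1945, 0.2647]
orientation: [-0.001, 0.843, 0.095]
force: [-0.6, -0.0, 1.2]
finger_gap: 0.0848
[304 173]
```

View pics/w2c.png

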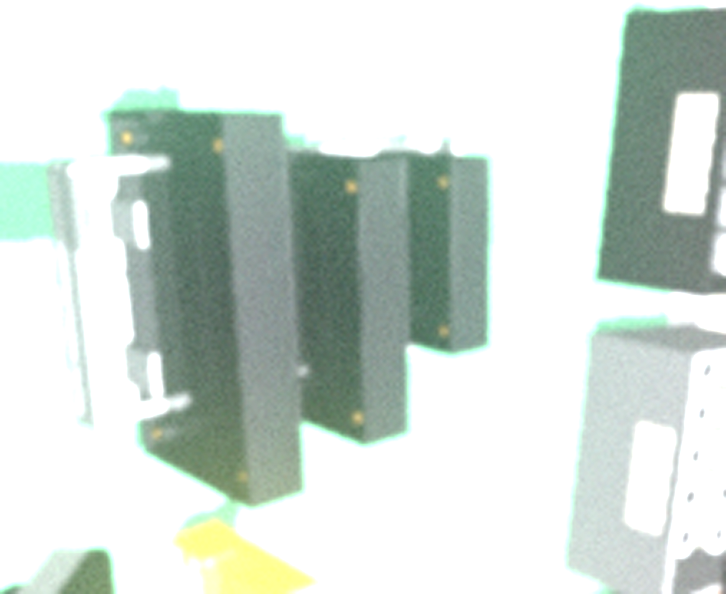

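```bash
python3 - <<'E'
from station import *
from h import *
np.set_printoptions(precision=3,suppress=True)
T=capture("top")
a=T["img"]; cv2.imwrite("pics/t2.png",cv2.resize(a[190:270,190:310],None,fx=6,fy=6,interpolation=cv2.INTER_CUBIC))
E
```

```text
(no output)
```

View pics/t2.png

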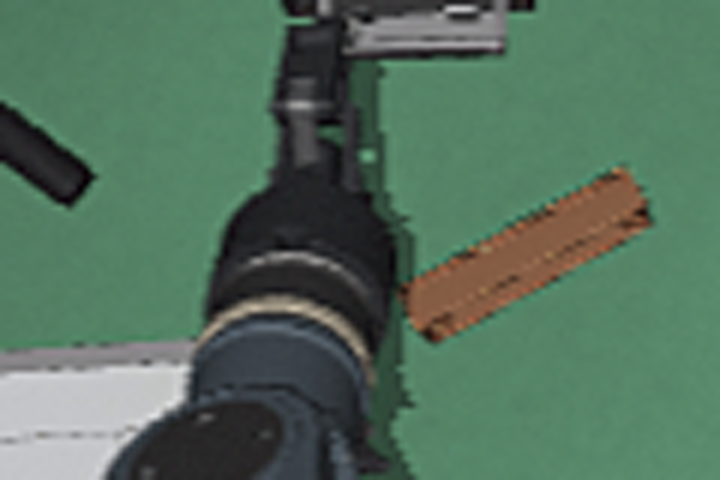

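View pics/w2.png

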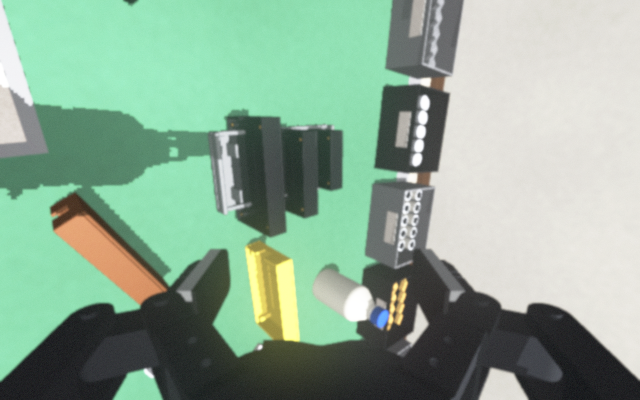

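```bash
python3 - <<'E'
from station import *
from h import *
np.set_printoptions(precision=3,suppress=True)
T=capture("top")
print(unproj(T,[[246,246],[147,252],[206,221]],0.0), unproj(T,[[257,239],[262,247]],.08))
c=np.load("pics/w1.npy",allow_pickle=True).item()
# w1c crop: u=310+x/4.5 v=105+y/4
cv=lambda p:np.array(p)/[4.5,4]+[310,105]
q=cv([[385,108],[473,108],[450,480],[365,480]])
P=unproj(c,q,.078);print("mid top w1",P, P.mean(0))
q=cv([[118,44],[235,44],[230,515],[145,515]]);P=unproj(c,q,.088);print("large",P,P.mean(0))
q=cv([[607,108],[690,110],[663,388],[582,388]]);P=unproj(c,q,.064);print("small",P,P.mean(0))
c=np.load("pics/w2.npy",allow_pickle=True).item()
# w2c: uv center 304,173 => origin (194,83), scale3.3
cv=lambda p:np.array(p)/3.3+[194,83]
q=cv([[358,155],[408,153],[407,432],[365,442]]);P=unproj(c,q,.078);print("mid top w2",P,P.mean(0))
E
```

```text
[[0.345 0.219 0.   ]
 [0.298 0.532 0.   ]
 [0.414 0.358 0.   ]] [[0.362 0.176 0.08 ]
 [0.339 0.159 0.08 ]]
mid top w1 [[0.578 0.254 0.078]
 [0.599 0.256 0.078]
 [0.612 0.149 0.078]
 [0.59  0.147 0.078]] [0.595 0.201 0.078]
large [[0.511 0.266 0.088]
 [0.538 0.268 0.088]
 [0.554 0.136 0.088]
 [0.532 0.134 0.088]] [0.534 0.201 0.088]
small [[0.637 0.259 0.064]
 [0.659 0.26  0.064]
 [0.669 0.178 0.064]
 [0.647 0.176 0.064]] [0.653 0.218 0.064]
mid top w2 [[0.577 0.255 0.078]
 [0.601 0.258 0.078]
 [0.611 0.148 0.078]
 [0.589 0.147 0.078]] [0.595 0.202 0.078]
```

```bash
python3 - <<'E'
from station import *
from h import *
s=sense(); a=.11
go(s,[.595,.2015,.16],[np.cos(a),np.sin(a)])
E
```

```text
rotvec [-0.0087  0.7032  0.0104] rows>= 5.626713428904052 shift final axes cm [ 8.832 -0.837 15.774] shift cur axes [16.946 -0.597  6.324]
```

```bash
python3 -m inch '[-0.0014,0.1172,0.0017,0,0,0,4.5, -0.0014,0.1172,0.0017,0,0,0,4.5, -0.0014,0.1172,0.0017,0,0,0,4.5, -0.0014,0.1172,0.0017,0,0,0,4.5, -0.0014,0.1172,0.0017,0,0,0,4.5, -0.0014,0.1172,0.0017,0,0,0,4.5, 0,0,0,1.4,-0.14,2.63,4.5, 0,0,0,1.4,-0.14,2.63,4.5, 0,0,0,1.4,-0.14,2.63,4.5, 0,0,0,1.4,-0.14,2.63,4.5, 0,0,0,1.4,-0.14,2.63,4.5, 0,0,0,1.4,-0.14,2.63,4.5, 0,0,0,0,0,0,4.5, 0,0,0,0,0,0,4.5]'
python3 - <<'E'
from station import *
from h import *
c=capture("wrist"); cv2.imwrite("pics/w3.png",c["img"]); np.save("pics/w3.npy",c,allow_pickle=True)
s=sense(); a=.11
print(s["finger_gap"]);go(s,[.595,.2015,.055],[np.cos(a),np.sin(a)])
E
```

```text
t: 4.22
position: [0.608, 0.2033, 0.1794]
orientation: [0.396, 1.554, 0.501]
force: [-1.0, -0.0, 0.8]
finger_gap: 0.0447
0.04501010567990675
rotvec [-0.0046  0.0176 -0.0067] rows>= 0.15490970626544906 shift final axes cm [12.638 -0.065 -1.233] shift cur axes [12.613 -0.156 -1.454]
```

View pics/w3.png

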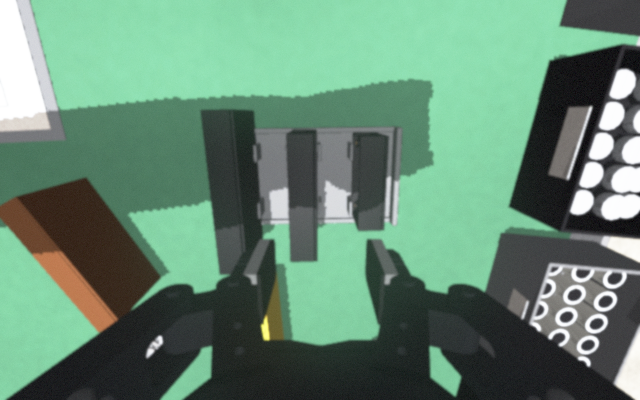

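```bash
python3 - <<'E'
from h import *
c=np.load("pics/w3.npy",allow_pickle=True).item()
a=c["img"][120:270,280:325];cv2.imwrite("pics/w3c.png",cv2.convertScaleAbs(cv2.resize(a,None,fx=6,fy=4,interpolation=cv2.INTER_CUBIC),alpha=2.2))
P=unproj(c,[[288,131],[316,131],[317,261],[292,261]],.078);print(P,P.mean(0))
E
```

```text
[[0.57854262 0.25600655 0.078     ]
 [0.60010741 0.25825266 0.078     ]
 [0.6121398  0.14807068 0.078     ]
 [0.59047499 0.14596376 0.078     ]] [0.5953162  0.20207342 0.078     ]
```

View pics/w3c.png

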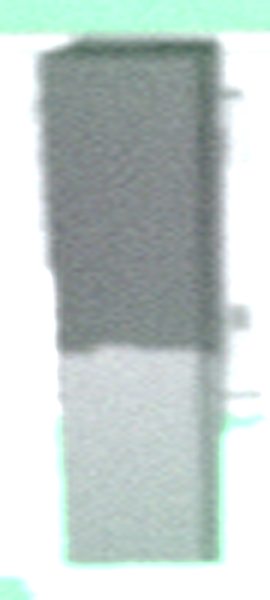

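```bash
python3 -m inch '[-0.0046,0.0176,-0.0067,0,-0.03,-0.6,4.5, 0,0,0,0.5,-0.03,-0.6,4.5, 0,0,0,2.5,0,0,4.5, 0,0,0,2.5,0,0,4.5, 0,0,0,2.5,0,0,4.5, 0,0,0,2.5,0,0,4.5, 0,0,0,2.1,0,0,4.5, 0,0,0,0,0,0,4.5, 0,0,0,0,0,0,4.5]'
python3 - <<'E'
from station import *
from h import *
s=sense(); a=.11
print(s["force"]);go(s,[.5953,.202,.055],[np.cos(a),np.sin(a)])
c=capture("wrist"); cv2.imwrite("pics/w4.png",c["img"])
E
```

```text
t: 5.02
position: [0.5913, 0.2016, 0.0562]
orientation: [-2.858, 1.569, -2.747]
force: [-0.0, -0.5, 0.5]
finger_gap: 0.0451
[-0.00609143 -0.53592973  0.46861047]
rotvec [ 0.0008 -0.0017  0.0005] rows>= 0.015158510230018272 shift final axes cm [ 0.115 -0.007  0.404] shift cur axes [ 0.114 -0.008  0.404]
```

View pics/w4.png

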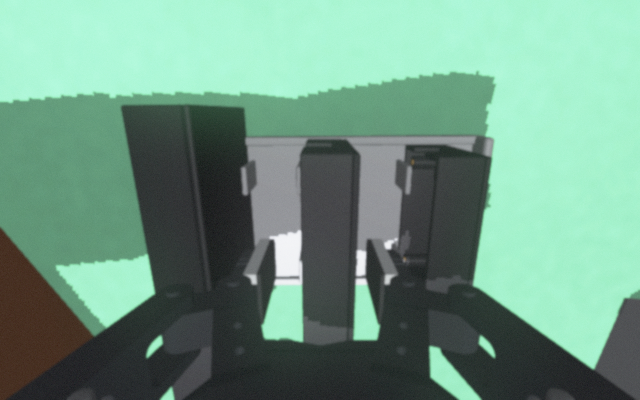

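```bash
python3 -m inch '[0,0,0,0.1,0,0.4,4.5, 0,0,0,0,0,0,3.2, 0,0,0,0,0,0,2.0, 0,0,0,0,0,0,2.0, 0,0,0,0,0,0,2.0, 0,0,0,0,0,0,2.0, 0,0,0,0,0,0,2.0]' 40
python3 -m inch '[0,0,0,-0.5,0,0,2.0, 0,0,0,-1,0,0,2.0, 0,0,0,-1.5,0,0,2.0, 0,0,0,-2,0,0,2.0, 0,0,0,-2,0,0,2.0, 0,0,0,-2,0,0,2.0, 0,0,0,-2,0,0,2.0]'
python3 - <<'E'
from station import *
from h import *
s=sense(); a=.11
print(s["force"]);go(s,[.467,.26,.17],[np.cos(a),np.sin(a)])
c=capture("wrist"); cv2.imwrite("pics/w5.png",c["img"])
E
```

```text
t: 5.65
position: [0.5979, 0.2023, 0.0571]
orientation: [0.029, 1.567, 0.138]
force: [0.4, 0.2, 7.3]
finger_gap: 0.0226
t: 6.23
position: [0.5951, 0.2018, 0.1653]
orientation: [-2.964, 1.568, -2.854]
force: [-0.2, 0.6, -0.8]
finger_gap: 0.023
[-0.19731071  0.63704403 -0.84828873]
rotvec [-0.0003 -0.0028  0.0005] rows>= 0.02310565492757631 shift final axes cm [ -0.468   7.194 -12.092] shift cur axes [ -0.437   7.19  -12.096]
```

View pics/w5.png

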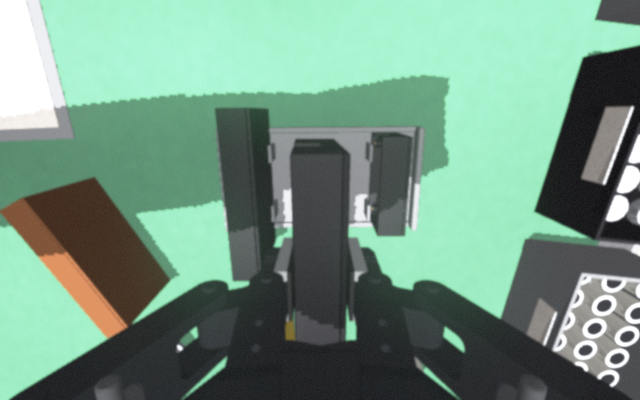

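```bash
python3 -m inch '[0,0,0,-0.1,1.42,-2.7,2.0, 0,0,0,-0.1,1.42,-3.4,2.0, 0,0,0,-0.1,1.42,-3.4,2.0, 0,0,0,-0.1,1.42,-3.4,2.0, 0,0,0,-0.1,1.42,-3.4,2.0, 0,-0.1163,0,0,0,0,2.0, 0,-0.1163,0,0,0,0,2.0, 0,-0.1163,0,0,0,0,2.0, 0,-0.1163,0,0,0,0,2.0, 0,-0.1163,0,0,0,0,2.0, 0,-0.1163,0,0,0,0,2.0, 0,-0.1163,0,0,0,0,2.0, 0,-0.1163,0,0,0,0,2.0, 0,-0.1163,0,0,0,0,2.0, 0,0,0,0,0,0,2.0, 0,0,0,0,0,0,2.0]' 
python3 - <<'E'
from station import *
from h import *
s=sense(); a=.11;th=np.deg2rad(60)
x=np.array([np.sin(th)*np.cos(a),np.sin(th)*np.sin(a),-np.cos(th)]);y=np.array([-np.sin(a),np.cos(a),0]);R=Ro.from_matrix(np.c_[x,y,np.cross(x,y)])
print(s["force"],s["joint_positions"]);go(s,[.42,.26,.05],R=R)
c=capture("wrist"); cv2.imwrite("pics/w6.png",c["img"])
c=capture("scene"); cv2.imwrite("pics/s6.png",cv2.resize(c["img"][180:300,330:520],None,fx=4,fy=4))
E
```

```text
t: 7.62
position: [0.4248, 0.2569, 0.1569]
orientation: [-0.014, 0.542, 0.102]
force: [1.0, 0.3, 0.2]
finger_gap: 0.0223
[1.01608687 0.34997777 0.2205808 ] [ 0.72950959 -0.98803655 -1.13309973  0.49497107 -0.52680395  1.91509398]
rotvec [ 0.0099 -0.0189  0.0067] rows>= 0.17894279167101115 shift final axes cm [ 4.957  0.36  -9.479] shift cur axes [ 5.133  0.487 -9.38 ]
```

View pics/w6.png

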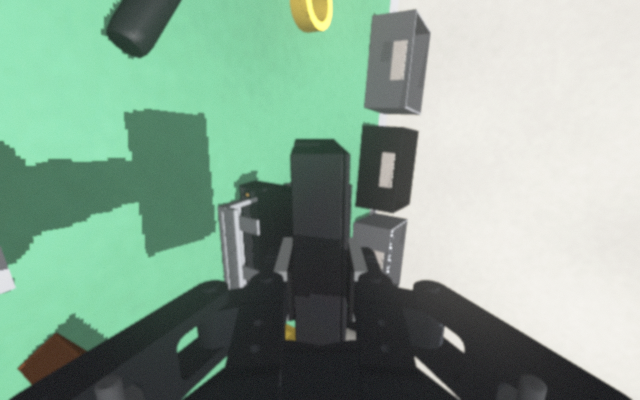

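View pics/s6.png

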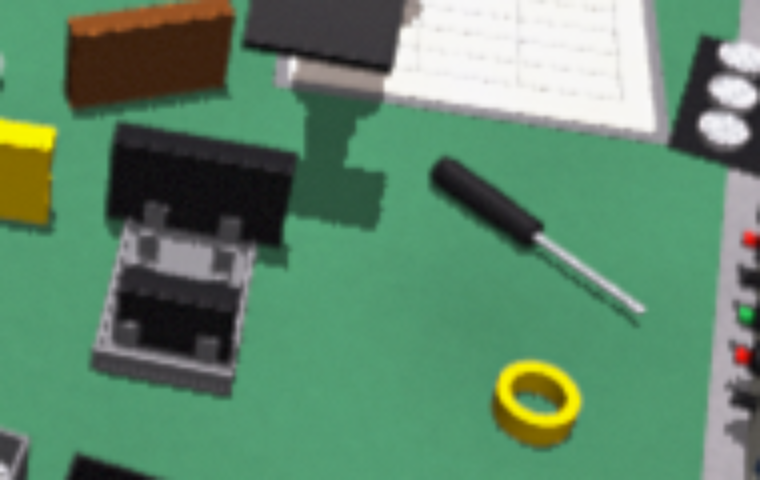

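```bash
python3 -m inch '[0.01,0.11,0.006,0,0,0,2.0, 0,0,0,1.2,0.1,-1.6,2.0, 0,0,0,1.2,0.1,-1.6,2.0, 0,0,0,1.2,0.1,-1.6,2.0, 0,0,0,1.2,0,-1.6,2.0, 0,0,0,0.6,0,-0.8,2.0, 0,0,0,0,0,0,2.0, 0,0,0,0,0,0,2.0]' 
cat >> h.py <<'E'
def tiltR(a,deg):
    th=np.deg2rad(deg)
    x=np.array([np.sin(th)*np.cos(a),np.sin(th)*np.sin(a),-np.cos(th)]);y=np.array([-np.sin(a),np.cos(a),0]);return Ro.from_matrix(np.c_[x,y,np.cross(x,y)])
E
python3 - <<'E'
from station import *
from h import *
s=sense(); a=.11
print(s["force"],s["joint_positions"].round(3)); print("tilt",90-np.rad2deg(np.arcsin(-Rt(s).apply([1,0,0])[2])));go(s,[.43,.26,.0393],R=tiltR(a,52))
E
```

```text
t: 8.38
position: [0.4322, 0.2644, 0.0863]
orientation: [0.018, 0.63, 0.115]
force: [0.2, 0.3, 0.5]
finger_gap: 0.0226
[0.17212763 0.32234244 0.54543334] [ 0.692 -0.811 -1.148  0.378 -0.456  1.954]
tilt 53.93206415895611
rotvec [-0.0148  0.0337 -0.0044] rows>= 0.29652505331514717 shift final axes cm [ 2.683 -0.416 -3.869] shift cur axes [ 2.55  -0.486 -3.95 ]
```

```bash
python3 -m inch '[0,0,0,0.6,-0.2,-0.8,2.0, 0,0,0,0.6,-0.2,-0.8,2.0, 0,0,0,0.6,0,-0.8,2.0, 0,0,0,0.6,0,-0.8,2.0, 0,0,0,0.12,0,-0.16,2.0, 0,0,0,0.06,0,-0.08,2.0, 0,0,0,0,0,0,2.0]'
python3 -c "
from station import *
s=sense();print(s['force'],s['joint_positions'].round(3),s['ft_torque'])"
```

```text
t: 8.97
position: [0.4323, 0.2614, 0.0408]
orientation: [0.015, 0.632, 0.114]
force: [-0.8, 1.1, 1.2]
finger_gap: 0.0227
[-0.80560557  1.05660934  1.17802822] [ 0.683 -0.724 -1.206  0.234 -0.45   1.948] [-0.17520737  0.67036106 -0.00422499]
```

```bash
python3 -m inch '[0,0.035,0,0.15,0,0.13,2.0, 0,0.035,0,0.15,0,0.13,2.0, 0,0,0,0,0,0,2.0, 0,0,0,0,0,0,2.0]'
python3 - <<'E'
from station import *
from h import *
s=sense();print(s['force'],s['joint_positions'].round(3),s['ft_torque'])
c=capture("wrist"); cv2.imwrite("pics/w7.png",c["img"])
E
```

```text
t: 9.3
position: [0.4369, 0.2626, 0.0422]
orientation: [0.018, 0.699, 0.117]
force: [-0.5, 1.3, 5.3]
finger_gap: 0.0228
[-0.49762498  1.28680855  5.31901733] [ 0.651 -0.685 -1.139  0.32  -0.4    1.952] [ 0.15300631 -0.40214024  0.38049694]
```

View pics/w7.png

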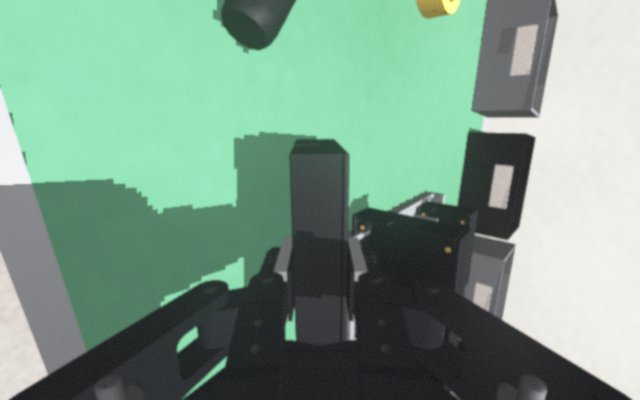

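```bash
python3 -m inch '[0,0,0,0,0,0,3, 0,0,0,0,0,0,3.5, 0,0,0,0,0,0,4, 0,0,0,0,0,0,4.5, 0,0,0,0,0,0,5, 0,0,0,0,0,0,5.5, 0,0,0,0,0,0,6, 0,0,0,0,0,0,6.5, 0,0,0,0,0,0,6.8, 0,0,0,0,0,0,6.8, 0,0,0,0,0,0,6.8]' 20
python3 - <<'E'
from station import *
from h import *
s=sense();print(s['force'],s['joint_positions'].round(3),s['ft_torque'])
c=capture("wrist"); cv2.imwrite("pics/w8.png",c["img"])
c=capture("scene"); cv2.imwrite("pics/s8.png",cv2.resize(c["img"][140:260,330:520],None,fx=4,fy=4))
E
```

```text
t: 10.27
position: [0.4341, 0.2605, 0.0367]
orientation: [0.012, 0.707, 0.113]
force: [-0.9, -0.5, -1.6]
finger_gap: 0.0683
[-0.92451255 -0.50676975 -1.55830019] [ 0.651 -0.683 -1.144  0.323 -0.4    1.952] [-0.0985236   0.74696172 -0.028715  ]
```

View pics/w8.png

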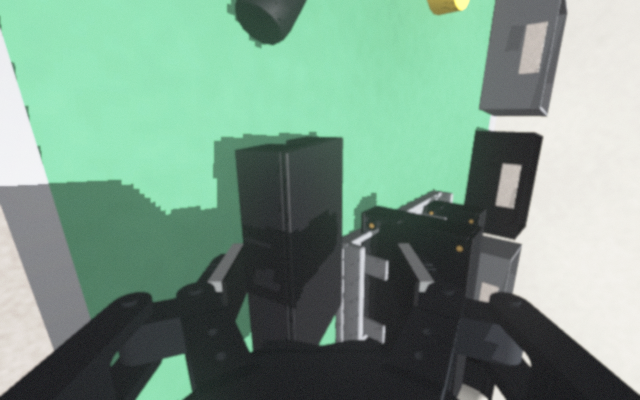

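View pics/s8.png

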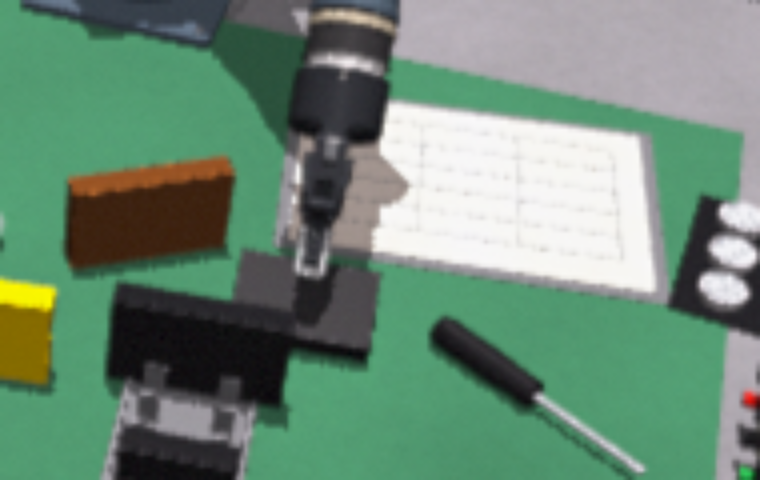

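```bash
python3 - <<'E'
import cv2,numpy as np
g=lambda i:(255*(i/255.)**0.45).astype(np.uint8)
a=cv2.imread("pics/w4.png");cv2.imwrite("pics/w4e.png",g(cv2.resize(a[125:300,380:500],None,fx=5,fy=3.4,interpolation=cv2.INTER_CUBIC)))
a=cv2.imread("pics/w8.png");cv2.imwrite("pics/w8e.png",g(cv2.resize(a[130:370,200:480],None,fx=2.5,fy=2.5,interpolation=cv2.INTER_CUBIC)))
E
```

```text
(no output)
```

View pics/w4e.png

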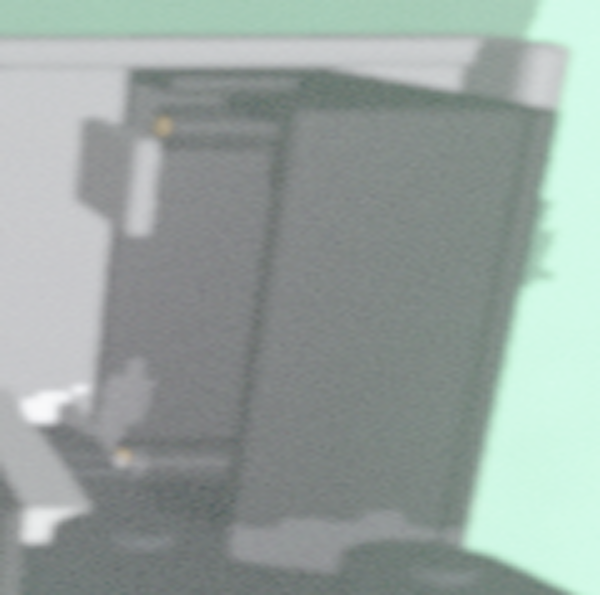

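View pics/w8e.png

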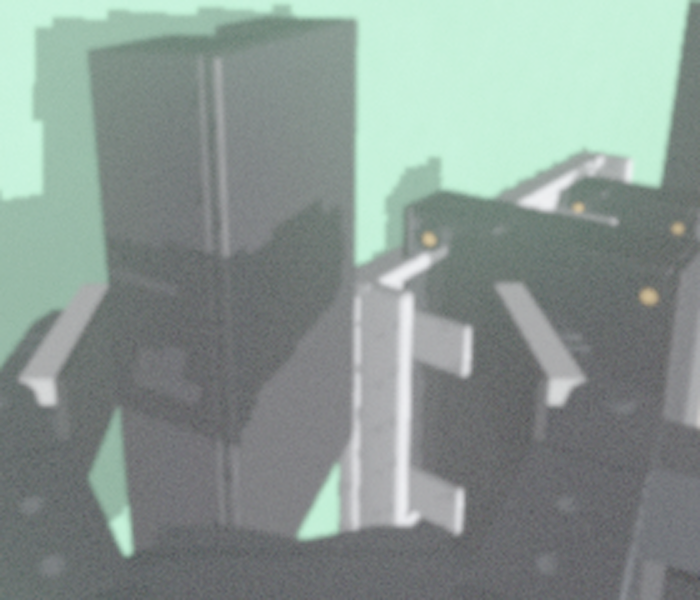

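```bash
python3 -m inch '[0,0,0,0,0,0,6, 0,0,0,0,0,0,5, 0,0,0,0,0,0,4, 0,0,0,0,0,0,3, 0,0,0,0,0,0,2, 0,0,0,0,0,0,2, 0,0,0,0,0,0,2, 0,0,0,0,0,0,2, 0,0,0,0,0,0,2, 0,0,0,0,0,0,2]' 40
python3 - <<'E'
from station import *
from h import *
s=sense();print(s['force'],s['joint_positions'].round(3),s['ft_torque'])
c=capture("wrist"); cv2.imwrite("pics/w9.png",c["img"])
E
```

```text
t: 11.2
position: [0.4344, 0.2606, 0.0372]
orientation: [0.012, 0.707, 0.113]
force: [-0.2, -0.4, 1.1]
finger_gap: 0.0242
[-0.22756966 -0.39904991  1.12992668] [ 0.651 -0.684 -1.143  0.322 -0.4    1.952] [-4.99493680e-02  4.61407067e-01 -3.58043045e-05]
```

View pics/w9.png

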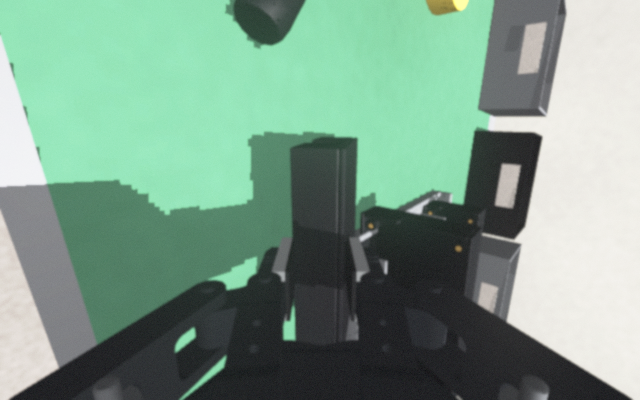

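```bash
python3 -m inch '[0,0,0,-0.65,0,0.76,2, 0,0,0,-1.3,0,1.52,2, 0,0,0,-1.3,0,1.52,2, 0,0.12,0,0,0,0,2, 0,0.12,0,-1,0,0,2, 0,0.12,0,-1,0,0,2, 0,0.12,0,-1,0,0,2, 0,0.12,0,-1,0,0,2, 0,0.12,0,-1,0,0,2, 0,0.12,0,-1,0,0,2, 0,0.02,0,-2,0,0,2, 0,0,0,-2,0,0,2, 0,0,0,0,0,0,2]'
python3 - <<'E'
from station import *
from h import *
s=sense();print(s['force'],s['joint_positions'].round(3),s['ft_torque'])
a=.11; go(s,[.42,.26,.2],[np.cos(a),np.sin(a)])
c=capture("wrist"); cv2.imwrite("pics/w10.png",c["img"])
E
```

```text
t: 12.33
position: [0.4113, 0.2573, 0.1824]
orientation: [0.995, 1.558, 1.099]
force: [0.6, 0.4, 0.2]
finger_gap: 0.0241
[0.62546645 0.35498918 0.16566376] [ 0.415 -0.073 -0.118  1.516  0.008  1.882] [-0.01333422 -0.04158464  0.00814553]
rotvec [-0.0053  0.0068 -0.0103] rows>= 0.10766892922351129 shift final axes cm [-1.762  0.177  0.898] shift cur axes [-1.754  0.2    0.909]
```

View pics/w10.png

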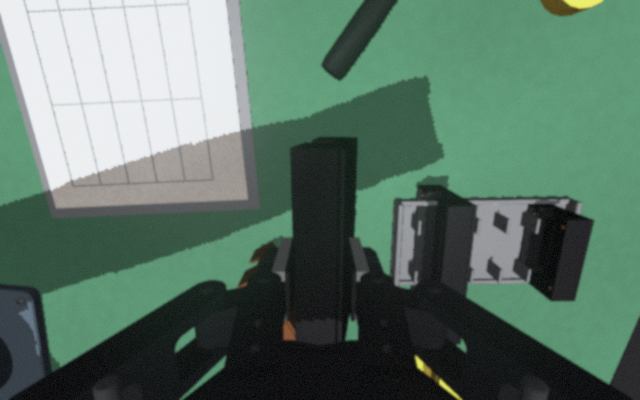

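```bash
python3 -m inch '[-0.121,0,0,0,0,0,2, -0.121,0,0,0,0,0,2, -0.121,0,0,0,0,0,2, -0.121,0,0,0,0,0,2, -0.121,0,0,0,0,0,2, -0.121,0,0,0,0,0,2, -0.121,0,0,0,0,0,2, -0.121,0,0,0,0,0,2, -0.121,0,0,0,0,0,2, -0.121,0,0,0,0,0,2, -0.121,0,0,0,0,0,2, -0.121,0,0,0,0,0,2, -0.121,0,0,0,0,0,2, -0.121,0,0,0,0,0,2, -0.121,0,0,0,0,0,2, -0.121,0,0,0,0,0,2, -0.121,0,0,0,0,0,2, -0.121,0,0,0,0,0,2, -0.121,0,0,0,0,0,2, -0.121,0,0,0,0,0,2]'
python3 -m inch '[-0.121,0,0,0,0,0,2, -0.121,0,0,0,0,0,2, -0.121,0,0,0,0,0,2, -0.121,0,0,0,0,0,2, -0.121,0,0,0,0,0,2, -0.121,0,0,0,0,0,2, 0,0,0,0,0,0,2]'
python3 - <<'E'
from station import *
from h import *
s=sense();print(s['force'],s['joint_positions'].round(3))
a=.11; go(s,[.43,.26,.1],[-np.cos(a),-np.sin(a)])
c=capture("wrist"); cv2.imwrite("pics/w11.png",c["img"])
E
```

```text
t: 14.05
position: [0.4072, 0.2562, 0.1781]
orientation: [-1.031, 1.562, 1.501]
force: [-0.1, -0.1, -0.9]
finger_gap: 0.0241
t: 14.63
position: [0.4073, 0.2562, 0.1782]
orientation: [-1.751, 1.562, 1.503]
force: [0.1, 0.1, -1.2]
finger_gap: 0.0241
[ 0.09125709  0.05695106 -1.22967033] [ 0.417 -0.077 -0.13   1.514  0.008 -1.266]
rotvec [ 0.0025 -0.0015  0.0085] rows>= 0.07198787158495282 shift final axes cm [ 7.819 -0.129 -2.302] shift cur axes [ 7.823 -0.057 -2.29 ]
```

View pics/w11.png

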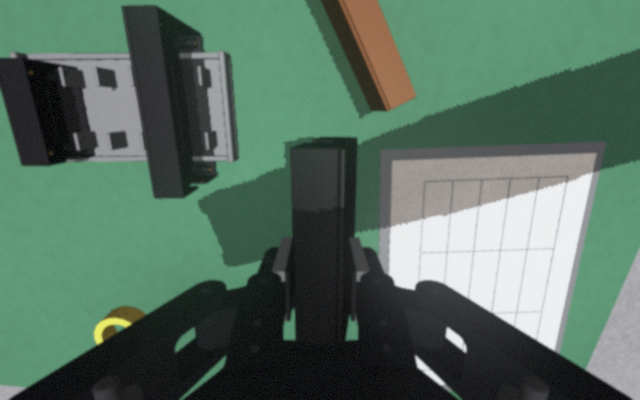

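```bash
python3 -m inch '[0,0,0,1.5,-0.1,-1.3,2, 0,0,0,2.5,0,-1.4,2, 0,0.125,0,0,0,0,2, 0,0.125,0,0,0,0,2, 0,0.125,0,0,0,0,2, 0,0.125,0,0,0,0,2, 0,0.125,0,0,0,0,2, 0,0.125,0,0,0,0,2, 0,0.12,0,0,0,0,2, 0,0,0,1.3,0,1.5,2, 0,0,0,1.3,0,1.5,2, 0,0,0,0.65,0,0.75,2, 0,0,0,0,0,0,2, 0,0,0,0,0,0,2]'
python3 - <<'E'
from station import *
from h import *
s=sense();print(s['force'],s['joint_positions'].round(3),Rt(s).as_matrix().round(3))
c=capture("wrist"); cv2.imwrite("pics/w12.png",c["img"])
E
```

```text
t: 15.85
position: [0.4351, 0.2607, 0.0881]
orientation: [-3.13, 0.7, 0.117]
force: [0.2, 0.1, -0.4]
finger_gap: 0.0243
[ 0.15204274  0.09700854 -0.39061218] [ 0.65  -0.778 -1.084  0.468 -0.399 -1.196] [[ 0.76   0.109 -0.641]
 [ 0.089 -0.994 -0.063]
 [-0.644 -0.009 -0.765]]
```

View pics/w12.png

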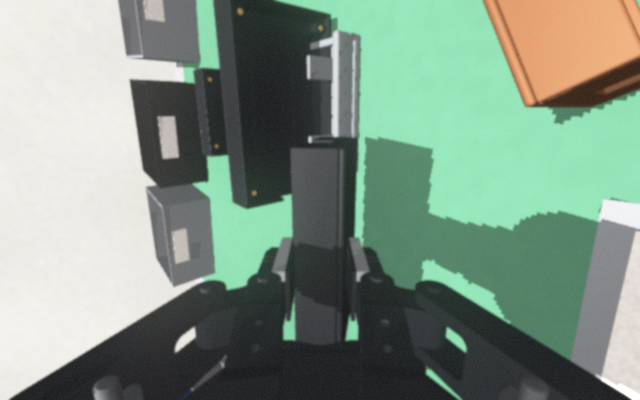

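```bash
python3 -m inch '[0,0,0,0.65,0,0.77,2, 0,0,0,0.97,0,1.15,2, 0,0,0,0.97,0,1.15,2, 0,0,0,0.1,0,0.12,2, 0,0,0,0,0,0,2, 0,0,0,0,0,0,2]'
python3 -c "
from station import *
s=sense();print(s['force'],s['joint_positions'].round(3),s['ft_torque'])"
```

```text
t: 16.4
position: [0.437, 0.2622, 0.05]
orientation: [-3.128, 0.696, 0.118]
force: [-0.3, -0.1, -0.4]
finger_gap: 0.0227
[-0.33352507 -0.06637225 -0.39327732] [ 0.65  -0.706 -1.134  0.343 -0.4   -1.197] [-0.12028115  0.88893079  0.05376331]
```

```bash
python3 -m inch '[0,0,0,0.13,0,0.15,2, 0,0,0,0.13,0,0.15,2, 0,0,0,0,0,0,2, 0,0,0,0,0,0,2]'
python3 - <<'E'
from station import *
from h import *
s=sense();print(s['force'],s['joint_positions'].round(3),s['ft_torque'])
c=capture("wrist"); cv2.imwrite("pics/w13.png",c["img"])
c=capture("scene"); cv2.imwrite("pics/s13.png",cv2.resize(c["img"][140:260,330:520],None,fx=4,fy=4))
E
```

```text
t: 16.73
position: [0.4384, 0.2629, 0.0485]
orientation: [-3.126, 0.691, 0.119]
force: [-1.6, -0.3, 5.6]
finger_gap: 0.0234
[-1.5916719  -0.30174373  5.57581057] [ 0.65  -0.698 -1.137  0.326 -0.401 -1.197] [-0.03310404 -0.11239106 -0.05666548]
```

View pics/w13.png

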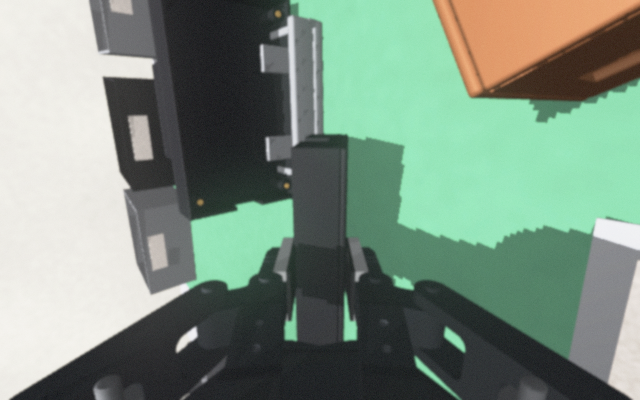

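View pics/s13.png

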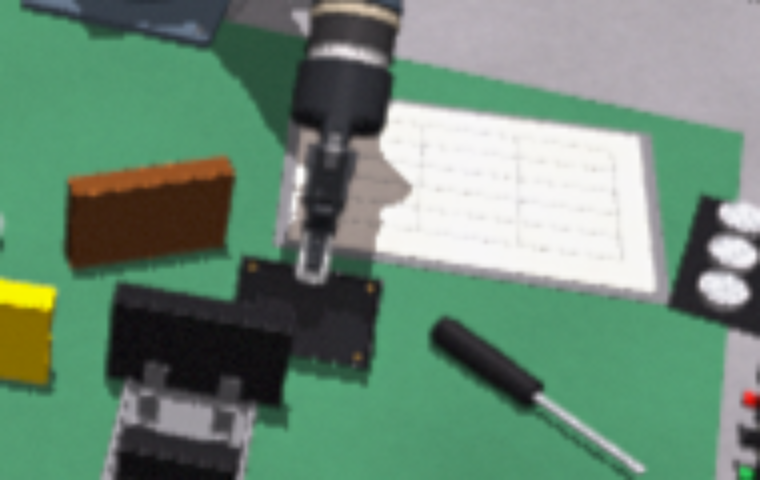

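```bash
python3 -m inch '[0,0,0,0,0,0,3, 0,0,0,0,0,0,3.5, 0,0,0,0,0,0,4, 0,0,0,0,0,0,4.5, 0,0,0,0,0,0,5, 0,0,0,0,0,0,5.5, 0,0,0,0,0,0,6, 0,0,0,0,0,0,6.5, 0,0,0,0,0,0,7, 0,0,0,0,0,0,7, 0,0,0,0,0,0,7]' 20
python3 - <<'E'
from station import *
from h import *
s=sense();print(s['force'],s['joint_positions'].round(3),s['ft_torque'])
c=capture("wrist"); cv2.imwrite("pics/w14.png",c["img"])
c=capture("scene"); cv2.imwrite("pics/s14.png",cv2.resize(c["img"][140:260,330:520],None,fx=4,fy=4))
E
```

```text
t: 17.75
position: [0.4364, 0.2618, 0.0446]
orientation: [-3.13, 0.697, 0.118]
force: [0.4, -0.1, 0.1]
finger_gap: 0.0701
[ 0.4082518  -0.14667315  0.06060898] [ 0.65  -0.697 -1.14   0.328 -0.4   -1.197] [-0.09337571  0.76650041 -0.00268102]
```

View pics/w14.png

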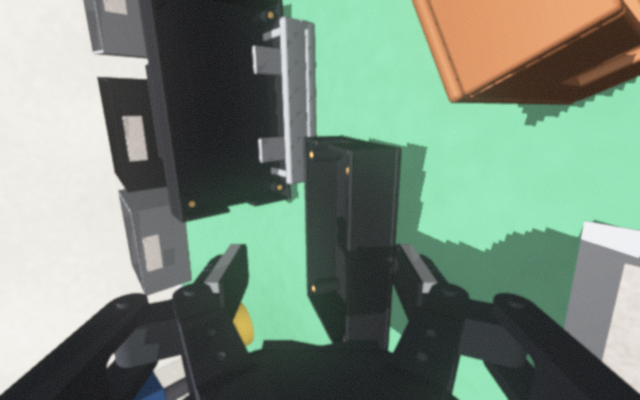

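View pics/s14.png

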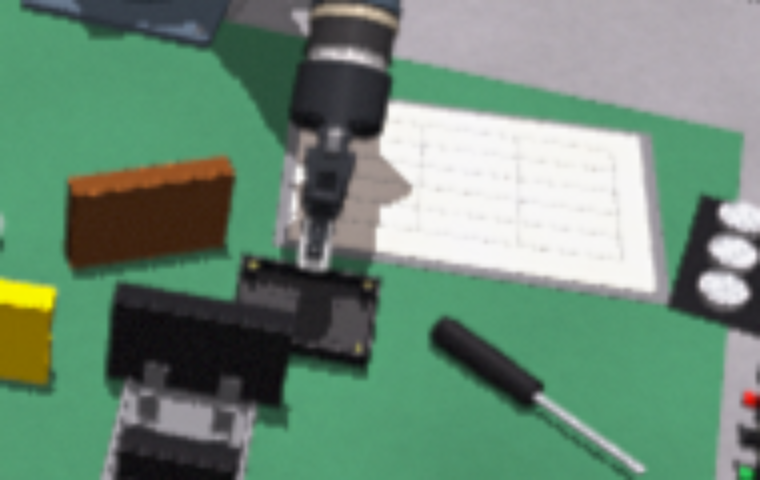

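```bash
python3 -m inch '[0,0,0,-0.5,0,0,7, 0,0,0,-0.5,0,0,7, 0,0,0,0,0,0,7]'
python3 -c "
from station import *
s=sense();print(s['force'],s['joint_positions'].round(3),s['ft_torque'])"
```

```text
t: 18.1
position: [0.4287, 0.2613, 0.0522]
orientation: [-3.129, 0.696, 0.119]
force: [0.9, 0.3, -0.1]
finger_gap: 0.0702
[ 0.89063375  0.33661376 -0.08818696] [ 0.665 -0.742 -1.145  0.371 -0.41  -1.187] [-0.11895436  0.77128012  0.01751266]
```

```bash
python3 -m inch '[0,0,0,-0.4,0,0.25,7, 0,0,0,-0.4,0,0.25,7, 0,0,0,0,0,0,7]'
python3 - <<'E'
from station import *
from h import *
s=sense();print(s['force'],s['joint_positions'].round(3),s['ft_torque'])
c=capture("wrist"); cv2.imwrite("pics/w15.png",c["img"])
E
```

```text
t: 18.35
position: [0.4187, 0.2599, 0.0521]
orientation: [-3.13, 0.698, 0.118]
force: [-0.0, -1.0, -0.1]
finger_gap: 0.07
[-0.0239564  -0.9609465  -0.14125878] [ 0.682 -0.779 -1.159  0.401 -0.422 -1.173] [-0.14469129  0.74013051 -0.05444852]
```

View pics/w15.png

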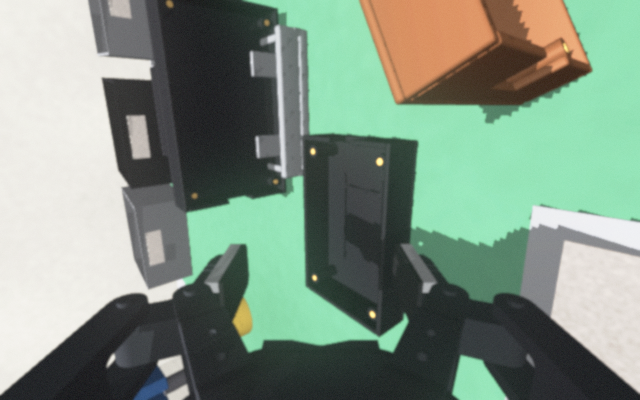

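```bash
python3 -m inch '[0,0,0,-0.4,0,0.35,7, 0,0,0,-0.4,0,0.35,7, 0,0,0,-0.4,0,0.35,7, 0,0,0,0,0,0,7]'
python3 - <<'E'
from station import *
from h import *
s=sense();print(s['force'],s['joint_positions'].round(3),s['ft_torque'])
c=capture("wrist"); cv2.imwrite("pics/w16.png",c["img"])
E
```

```text
t: 18.73
position: [0.4026, 0.258, 0.0512]
orientation: [-3.131, 0.698, 0.118]
force: [-0.4, 0.1, -0.5]
finger_gap: 0.07
[-0.35394181  0.14005906 -0.48666419] [ 0.714 -0.839 -1.183  0.448 -0.444 -1.149] [-0.09300987  0.75419911  0.04700086]
```

View pics/w16.png

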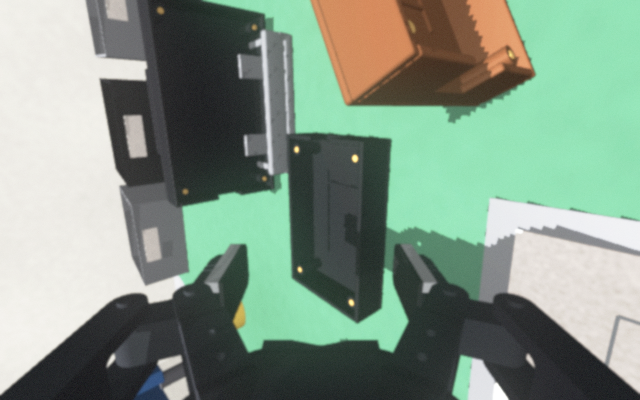

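```bash
python3 -m inch '[0,0,0,-0.7,0,-0.2,7, 0,0,0,-1.3,0,-1,7, 0,0,0,-1.3,0,-2,7, 0,-0.12,0,-1.2,0,-1.8,7, 0,-0.12,0,-1.5,0,-1.5,7, 0,-0.12,0,-1.5,0,-1.5,7, 0,-0.12,0,-1.5,0,-1.5,7, 0,-0.12,0,-1.2,0,-1,8.5, 0,-0.12,0,-1.2,0,0,8.5, 0,-0.12,0,0,0,0,8.5, 0,-0.03,0,0,0,0,8.5, 0,0,0,0,0,0,8.5]'
python3 - <<'E'
from station import *
from h import *
s=sense();print(s['force'],s['joint_positions'].round(3),Rt(s).as_matrix().round(3))
c=capture("wrist"); cv2.imwrite("pics/w17.png",c["img"]);np.save("pics/w17.npy",c,allow_pickle=True)
E
```

```text
t: 19.78
position: [0.415, 0.2576, 0.2066]
orientation: [-1.61, 1.563, 1.639]
force: [-0.3, 0.1, 0.0]
finger_gap: 0.0849
[-0.31093091  0.1480247   0.00466737] [ 0.413 -0.055 -0.053  1.57   0.007 -1.265] [[-0.001  0.108 -0.994]
 [ 0.008 -0.994 -0.108]
 [-1.    -0.008 -0.   ]]
```

View pics/w17.png

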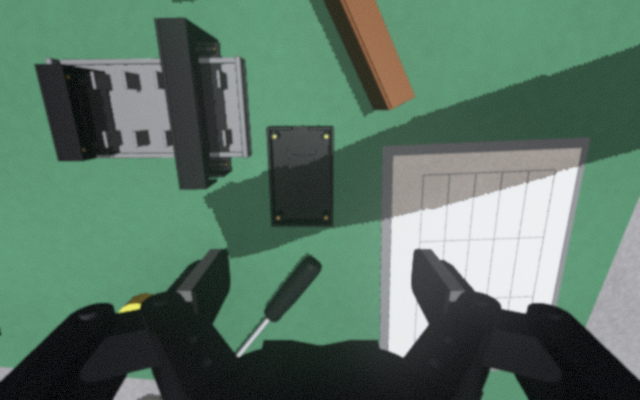

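```bash
python3 - <<'E'
from h import *
c=np.load("pics/w17.npy",allow_pickle=True).item()
g=lambda i:(255*(i/255.)**0.45).astype(np.uint8)
a=c["img"][110:240,250:350];cv2.imwrite("pics/w17e.png",g(cv2.resize(a,None,fx=6,fy=4.5,interpolation=cv2.INTER_CUBIC)))
E
```

```text
(no output)
```

View pics/w17e.png

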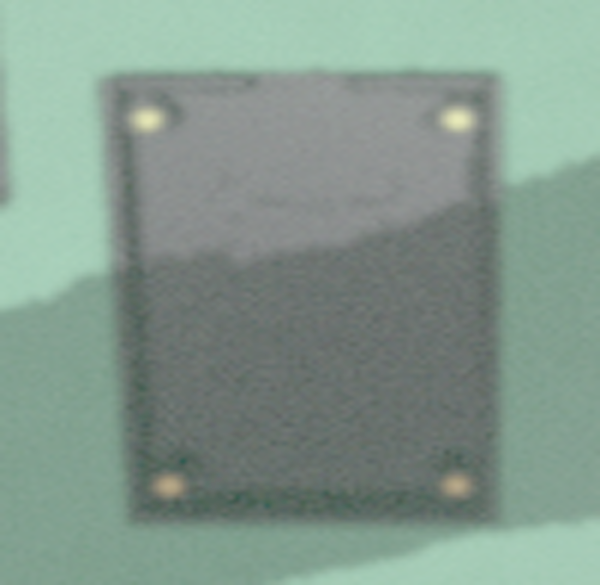

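```bash
python3 - <<'E'
from h import *
from station import *
np.set_printoptions(precision=4,suppress=True)
c=np.load("pics/w17.npy",allow_pickle=True).item()
cv=lambda p:np.array(p)/[6,4.5]+[250,110]-.4
rim=unproj(c,cv([[103,75],[499,75],[499,519],[130,519]]),.024);br=unproj(c,cv([[147,118],[458,118],[457,486],[170,486]]),.022)
for P in (rim,br): print(P,P.mean(0),np.linalg.norm(P[0]-P[1]),np.linalg.norm(P[1]-P[2]),np.linalg.norm(P[2]-P[3]),np.linalg.norm(P[3]-P[0]))
# left edge long direction; shell x dir from left->right
E
```

```text
[[0.4749 0.2105 0.024 ]
 [0.4075 0.2032 0.024 ]
 [0.3947 0.3107 0.024 ]
 [0.4635 0.3181 0.024 ]] [0.4352 0.2606 0.024 ] 0.06773624366501241 0.1082103382606462 0.06920022025198992 0.10819814318583285
[[0.467  0.2195 0.022 ]
 [0.4134 0.2137 0.022 ]
 [0.4034 0.3035 0.022 ]
 [0.4569 0.3093 0.022 ]] [0.4352 0.2615 0.022 ] 0.05398430968854756 0.09036214955308992 0.053769015593683016 0.090359655226015
```

```bash
python3 - <<'E'
from station import *
from h import *
s=sense();a=.11; go(s,[.4352,.261,.06],[-np.cos(a),-np.sin(a)])
E
```

```text
rotvec [-0.0012 -0.0019  0.0081] rows>= 0.06760815862376728 shift final axes cm [14.705 -0.107 -2.178] shift cur axes [ 1.4709e+01  1.0000e-02 -2.1500e+00]
```

```bash
python3 -m inch '[0,-0.002,0.008,1,-0.05,-1,8.5, 0,0,0,3,-0.05,-1.17,8.5, 0,0,0,3,0,0,8.5, 0,0,0,3,0,0,8.5, 0,0,0,2.8,0,0,8.5, 0,0,0,1.5,0,0,8.5, 0,0,0,0,0,0,8.5, 0,0,0,0,0,0,8.5]'
python3 - <<'E'
from station import *
from h import *
s=sense();a=.11;print(s["force"]); go(s,[.4352,.261,.0],[-np.cos(a),-np.sin(a)])
c=capture("wrist"); cv2.imwrite("pics/w18.png",c["img"])
E
```

```text
t: 20.5
position: [0.4323, 0.261, 0.065]
orientation: [-2.587, 1.57, 0.666]
force: [0.2, -0.1, 0.6]
finger_gap: 0.0851
[ 0.20459327 -0.05311585  0.64938432]
rotvec [ 0.001  -0.0009  0.0006] rows>= 0.011426821959549156 shift final axes cm [ 6.504  0.035 -0.288] shift cur axes [ 6.504  0.039 -0.282]
```

View pics/w18.png

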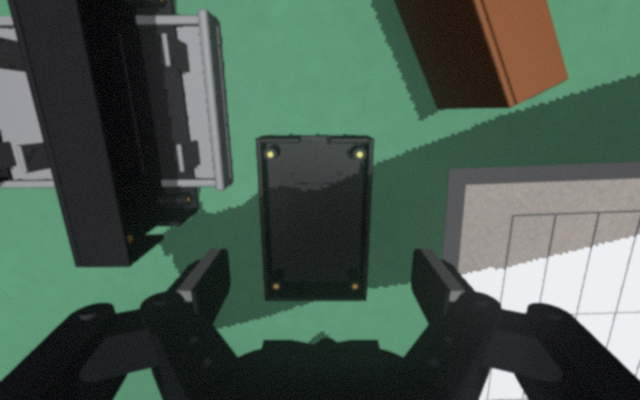

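```bash
python3 -m inch '[0,0,0,1,0.03,-0.28,8.5, 0,0,0,2,0,0,8.5, 0,0,0,2,0,0,8.5, 0,0,0,1,0,0,8.5, 0,0,0,0.5,0,0,8.5, 0,0,0,0,0,0,8.5, 0,0,0,0,0,0,8.5]'
python3 - <<'E'
from station import *
from h import *
s=sense();a=.11;print(s["force"]); go(s,[.4352,.261,.0],[-np.cos(a),-np.sin(a)])
c=capture("wrist"); cv2.imwrite("pics/w19.png",c["img"])
E
```

```text
t: 21.13
position: [0.4376, 0.2616, 0.0011]
orientation: [-2.673, 1.568, 0.579]
force: [0.4, -0.9, 0.3]
finger_gap: 0.0853
[ 0.41191846 -0.90306654  0.28562024]
rotvec [ 0.     -0.0027  0.0014] rows>= 0.024503879902504865 shift final axes cm [0.107 0.037 0.242] shift cur axes [0.107 0.037 0.242]
```

View pics/w19.png

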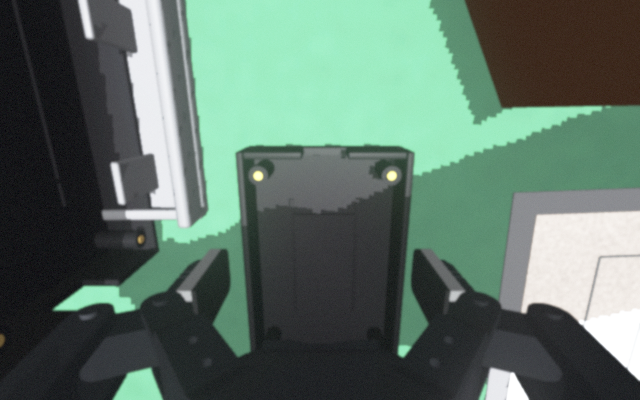

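```bash
python3 -m inch '[0,0,0,0,0,0.1,8, 0,0,0,0,0,0,7.5, 0,0,0,0,0,0,7, 0,0,0,0,0,0,6.5, 0,0,0,0,0,0,6.5, 0,0,0,0,0,0,6.5, 0,0,0,0,0,0,6.5]' 40
python3 -m inch '[0,0,0,-0.3,0,0,6.5, 0,0,0,-0.7,0,0,6.5, 0,0,0,-1.5,0,0,6.5, 0,0,0,-2,0,0,6.5, 0,0,0,-2.5,0,0,6.5, 0,0,0,-2.5,0,0,6.5, 0,0,0,-2.5,0,0,6.5, 0,0,0,-2.5,0,0,6.5, 0,0,0,0,0,0,6.5]'
python3 - <<'E'
from station import *
from h import *
s=sense();print(s["force"],s["joint_positions"].round(3)); p=-.788
go(s,[.5614,-.1792,.15],[np.cos(p),np.sin(p)])
c=capture("wrist"); cv2.imwrite("pics/w20.png",c["img"])
E
```

```text
t: 21.77
position: [0.4368, 0.2617, 0.0015]
orientation: [-2.676, 1.567, 0.575]
force: [-0.8, -0.4, 6.4]
finger_gap: 0.0693
t: 22.52
position: [0.4386, 0.2623, 0.1513]
orientation: [-2.796, 1.56, 0.456]
force: [0.9, 0.3, 1.1]
finger_gap: 0.0686
[0.8797413  0.30647229 1.13992146] [ 4.070e-01 -4.000e-03 -1.130e-01  1.451e+00  1.000e-03 -1.273e+00]
rotvec [-2.2435 -0.0099 -0.0097] rows>= 17.94858439566813 shift final axes cm [  0.126 -22.429  39.964] shift cur axes [ 3.2000e-02  4.5233e+01 -7.3610e+00]
```

View pics/w20.png

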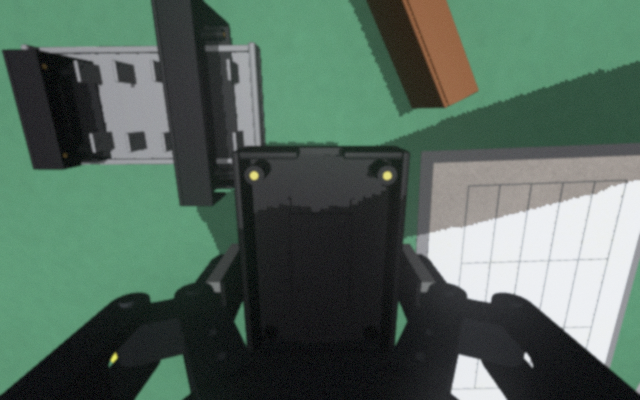

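```bash
python3 -m inch '[0,0,0,0,1.5,-0.24,6.5, 0,0,0,-0.2,3,-0.49,6.5, 0,0,0,-0.2,3.6,-0.59,6.5, 0,0,0,0,3.6,-0.59,6.5, 0,0,0,0,3.6,-0.59,6.5, 0,0,0,0,3.6,-0.59,6.5, 0,0,0,0,3.6,-0.59,6.5, 0,0,0,0,3.6,-0.59,6.5, 0,0,0,0,3.6,-0.59,6.5, 0,0,0,0,3.6,-0.59,6.5, 0,0,0,0,3.6,-0.59,6.5, 0,0,0,0,3.6,-0.59,6.5, 0,0,0,0,3,-0.49,6.5, 0,0,0,0,1.7,-0.25,6.5]'
python3 -m inch '[0.122,0,0,0,0,0,6.5, 0.122,0,0,0,0,0,6.5, 0.122,0,0,0,0,0,6.5, 0.122,0,0,0,0,0,6.5, 0.122,0,0,0,0,0,6.5, 0.122,0,0,0,0,0,6.5, 0.122,0,0,0,0,0,6.5, 0.122,0,0,0,0,0,6.5, 0.122,0,0,0,0,0,6.5, 0.122,0,0,0,0,0,6.5, 0.122,0,0,0,0,0,6.5, 0.122,0,0,0,0,0,6.5, 0.122,0,0,0,0,0,6.5, 0.122,0,0,0,0,0,6.5, 0.122,0,0,0,0,0,6.5, 0.122,0,0,0,0,0,6.5, 0.122,0,0,0,0,0,6.5, 0.122,0,0,0,0,0,6.5, 0.122,0,0,0,0,0,6.5, 0.122,0,0,0,0,0,6.5]'
python3 - <<'E'
from station import *
from h import *
s=sense();print(s["force"],s["joint_positions"].round(3)); p=-.788
go(s,[.5614,-.1792,.17],[np.cos(p),np.sin(p)])
E
```

```text
t: 23.73
position: [0.5579, -0.1834, 0.1464]
orientation: [-0.733, 1.569, 2.516]
force: [0.5, 0.2, -0.3]
finger_gap: 0.069
t: 25.4
position: [0.5574, -0.1796, 0.1466]
orientation: [1.454, 1.567, 2.26]
force: [-0.3, 0.7, -1.1]
finger_gap: 0.0691
[-0.31245089  0.67781963 -1.06550558] [-0.427  0.206  0.105  1.473  0.002  0.338]
rotvec [ 1.5935 -0.0025 -0.0031] rows>= 12.74812310646623 shift final axes cm [-2.34   0.313  0.257] shift cur axes [-2.341 -0.256  0.308]
```

```bash
python3 -m inch '[0.1225,0,0,0,0,0,6.5, 0.1225,0,0,0,0,0,6.5, 0.1225,0,0,0,0,0,6.5, 0.1225,0,0,0,0,0,6.5, 0.1225,0,0,0,0,0,6.5, 0.1225,0,0,0,0,0,6.5, 0.1225,0,0,0,0,0,6.5, 0.1225,0,0,0,0,0,6.5, 0.1225,0,0,0,0,0,6.5, 0.1225,0,0,0,0,0,6.5, 0.1225,0,0,0,0,0,6.5, 0.1225,0,0,0,0,0,6.5, 0.1225,0,0,0,0,0,6.5, 0,0,0,0,0,0,6.5, 0,0,0,0,0,0,6.5]'
python3 - <<'E'
from station import *
from h import *
s=sense();print(s["force"],s["joint_positions"].round(3)); p=-.788
go(s,[.5614,-.1792,.15],[np.cos(p),np.sin(p)])
for n in ("wrist","top","scene"):
  c=capture(n); cv2.imwrite(f"pics/{n}21.png",c["img"]);np.save(f"pics/{n}21.npy",c,allow_pickle=True)
E
```

```text
t: 26.65
position: [0.5577, -0.1797, 0.1472]
orientation: [2.876, 1.568, 2.098]
force: [0.0, -0.4, -0.6]
finger_gap: 0.0693
[ 0.01410603 -0.35487525 -0.63132876] [-0.427  0.206  0.105  1.473  0.002  1.922]
rotvec [ 0.0102 -0.0027 -0.0007] rows>= 0.08457134162150737 shift final axes cm [-0.279  0.301  0.226] shift cur axes [-0.279  0.299  0.228]
```

View pics/wrist21.png

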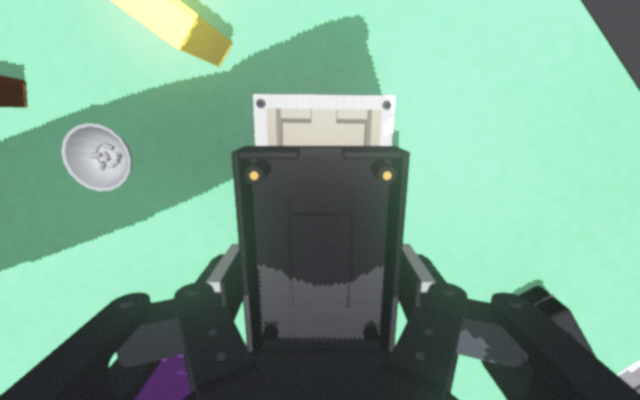

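```bash
python3 - <<'E'
import cv2,numpy as np
g=lambda i:(255*(i/255.)**0.6).astype(np.uint8)
a=cv2.imread("pics/wrist21.png");cv2.imwrite("pics/w21e.png",g(cv2.resize(a[85:195,225:415],None,fx=4,fy=4,interpolation=cv2.INTER_CUBIC)))
cv2.imwrite("pics/w21f.png",g(cv2.resize(a[300:365,225:415],None,fx=4,fy=4,interpolation=cv2.INTER_CUBIC)))
E
```

```text
(no output)
```

View pics/w21e.png

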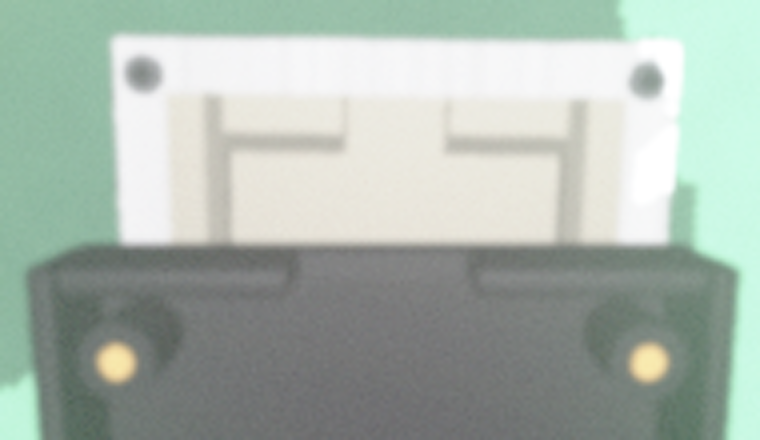

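View pics/w21f.png

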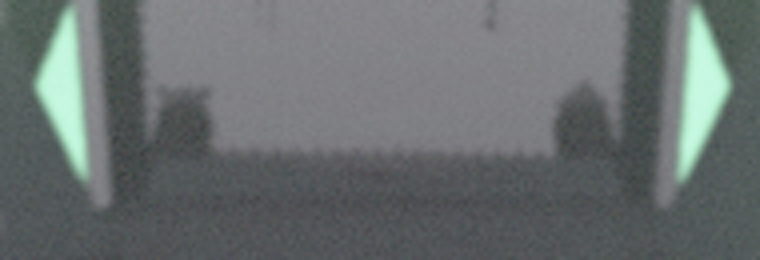

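```bash
cat > f.py <<'E'
from h import *
np.set_printoptions(precision=4,suppress=True)
c=np.load("pics/wrist21.npy",allow_pickle=True).item()
cv=lambda p:np.array(p,float)/4+[225,85]-.4
ob=cv([[112,37],[682,41],[345,98],[447,98],[168,97],[625,99],[143,74],[648,80]])
L=np.array([[-62,80,8],[62,80,8],[-11,68,22],[11,68,22],[-48,68,22],[48,68,22]])/1000
p,e=fit([(c,ob[:6],L)],[.56,-.18,-.79]);print("nest",p,e.reshape(-1,2))
so=cv([[28,268],[738,272],[85,247],[688,247],[298,262],[472,262]]); sl=np.array([[-35,55,24],[35,55,24],[-35,55,0],[35,55,0],[-9,55,24],[9,55,24]])/1000
f=lambda q:(proj(c,w(q[:3],sl)+[0,0,q[3]])-so).ravel()
r=least_squares(f,[.56,-.18,-.79,.147],loss="soft_l1");print("shell",r.x,r.fun.reshape(-1,2))
# fixed height
h0=.1472-.0012
f2=lambda q:(proj(c,w(q[:3],sl)+[0,0,h0])-so).ravel()
r2=least_squares(f2,[.56,-.18,-.79],loss="soft_l1");print("shell fixed h",r2.x,r2.fun.reshape(-1,2))
d=p-r2.x; t=r2.x[2]; print("need dx,dy in tool(z=nest x,y=nest y) mm",1000*(np.cos(t)*d[0]+np.sin(t)*d[1]),1000*(-np.sin(t)*d[0]+np.cos(t)*d[1]),"yaw",d[2])
E
python3 f.py
```

```text
nest [ 0.5612 -0.1787 -0.784 ] [[-0.3785  0.396 ]
 [ 0.1486  0.2398]
 [-0.3196 -0.2081]
 [ 0.5611 -0.0509]
 [-0.4245 -0.2224]
 [ 0.4415 -0.0365]]
shell [ 0.5567 -0.1802 -0.7823  0.1439] [[ 0.187  -0.193 ]
 [ 0.4535 -0.4082]
 [ 0.2186 -1.349 ]
 [-1.177  -0.695 ]
 [-1.3266  1.5983]
 [ 0.8848  1.8001]]
shell fixed h [ 0.557  -0.1802 -0.7823] [[-0.994  -0.0971]
 [ 2.3234 -0.2995]
 [-0.5658 -1.3607]
 [ 0.1864 -0.698 ]
 [-1.3759  1.699 ]
 [ 1.62    1.9041]]
need dx,dy in tool(z=nest x,y=nest y) mm 2.0007314177770668 3.997897245923438 yaw -0.001715226223256261
```

```bash
python3 -m inch '[0.004,-0.002,0,1,0.18,0.11,6.5, 0,0,0,2,0.17,0.11,6.5, 0,0,0,2.5,0,0,6.5, 0,0,0,2,0,0,6.5, 0,0,0,1.5,0,0,6.5, 0,0,0,0.6,0,0,6.5, 0,0,0,0,0,0,6.5, 0,0,0,0,0,0,6.5]'
python3 - <<'E'
from station import *
from h import *
s=sense();print(s["force"],s["joint_positions"].round(3)); p=-.786
go(s,[.5613,-.1789,.04],[np.cos(p),np.sin(p)])
g=lambda i:(255*(i/255.)**0.6).astype(np.uint8)
for n in ("wrist",):
  c=capture(n); cv2.imwrite(f"pics/{n}22.png",c["img"]);np.save(f"pics/{n}22.npy",c,allow_pickle=True)
a=c["img"];cv2.imwrite("pics/w22e.png",g(cv2.resize(a[85:195,225:415],None,fx=4,fy=4,interpolation=cv2.INTER_CUBIC)))
E
```

```text
t: 27.47
position: [0.5628, -0.1791, 0.0528]
orientation: [0.725, 1.568, -0.059]
force: [0.2, 0.3, 0.5]
finger_gap: 0.0687
[0.15257166 0.32081481 0.50984548] [-4.220e-01  2.490e-01 -3.400e-02  1.286e+00  1.000e-03  1.933e+00]
rotvec [ 0.0014  0.0018 -0.0016] rows>= 0.022330287995591253 shift final axes cm [ 1.279 -0.089 -0.118] shift cur axes [ 1.278 -0.091 -0.121]
```

View pics/w22e.png

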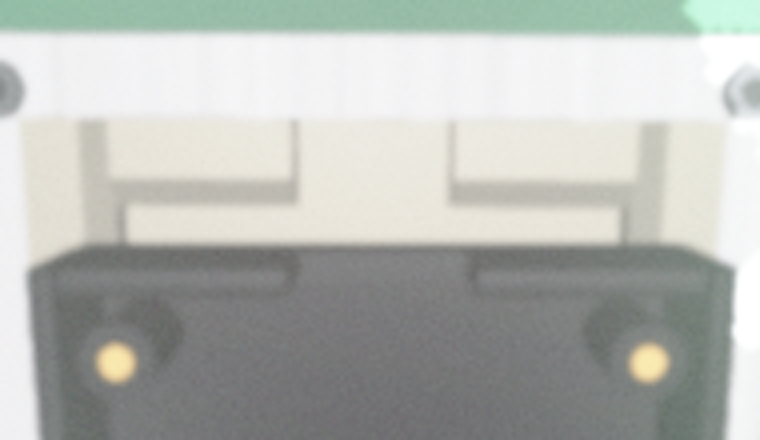

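View pics/wrist22.png

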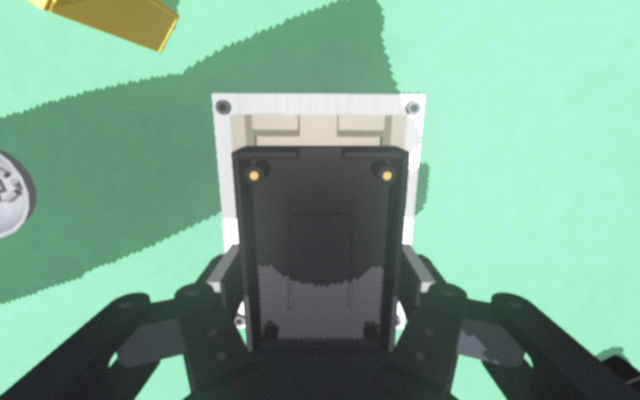

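```bash
cat > f2.py <<'E'
from h import *
np.set_printoptions(precision=4,suppress=True)
c=np.load("pics/wrist22.npy",allow_pickle=True).item()
cv=lambda p:np.array(p,float)/4+[225,85]-.4
ob=cv([[-50,36],[804,36],[298,118],[451,118],[22,120],[725,120],[125,205],[622,205]])
L=np.array([[-62,80,8],[62,80,8],[-11,68,22],[11,68,22],[-48,68,22],[48,68,22],[-36.2,56.2,12],[36.2,56.2,12]])/1000
p,e=fit([(c,ob,L)],[.56,-.18,-.79]);print("nest",p,e.reshape(-1,2))
so=cv([[28,268],[738,272],[85,247],[688,247],[298,265],[472,265]]); sl=np.array([[-35,55,24],[35,55,24],[-35,55,0],[35,55,0],[-9,55,24],[9,55,24]])/1000
f=lambda q:(proj(c,w(q[:3],sl)+[0,0,q[3]])-so).ravel()
r=least_squares(f,[.56,-.18,-.79,.05],loss="soft_l1");print("shell",r.x)
d=p-r.x[:3]; t=p[2]; print("need dz(nest x),dy mm",1000*(np.cos(t)*d[0]+np.sin(t)*d[1]),1000*(-np.sin(t)*d[0]+np.cos(t)*d[1]),"yaw",d[2])
E
python3 f2.py
```

```text
nest [ 0.5614 -0.1785 -0.7855] [[-1.5878 -0.6764]
 [ 0.2425 -0.5499]
 [-1.2229  0.7232]
 [ 1.0587  0.7424]
 [-0.4284  0.1909]
 [ 0.687   0.2746]
 [ 0.4514 -0.282 ]
 [ 0.0758 -0.2368]]
shell [ 0.5617 -0.1796 -0.7894  0.0495]
need dz(nest x),dy mm -1.0622240166870858 0.586146659451395 yaw 0.0038981471694035097
```

```bash
python3 -m inch '[0,0,0,0.8,0.03,-0.11,6.5, 0,0,0,0.8,0,0,6.5, 0,0,0,0.8,0,0,6.5, 0,0,0,0,0,0,6.5, 0,0,0,0,0,0,6.5]'
python3 - <<'E'
from station import *
from h import *
s=sense();print(s["force"],s["ft_torque"]); p=-.786
go(s,[.5613,-.1786,.0135],[np.cos(p),np.sin(p)])
g=lambda i:(255*(i/255.)**0.6).astype(np.uint8)
c=capture("wrist");np.save("pics/wrist23.npy",c,allow_pickle=True)
a=c["img"];cv2.imwrite("pics/w23e.png",g(cv2.resize(a[85:195,225:415],None,fx=4,fy=4,interpolation=cv2.INTER_CUBIC)))
E
```

```text
t: 27.93
position: [0.5614, -0.1778, 0.0277]
orientation: [1.677, 1.57, 0.892]
force: [-0.5, -0.0, -1.7]
finger_gap: 0.0685
[-0.45004582 -0.0417141  -1.71039322] [ 0.01498275 -0.03736528  0.02127156]
rotvec [ 0.0012 -0.0001 -0.0009] rows>= 0.011534937927797062 shift final axes cm [ 1.42  -0.065  0.05 ] shift cur axes [ 1.42  -0.066  0.05 ]
```

View pics/w23e.png

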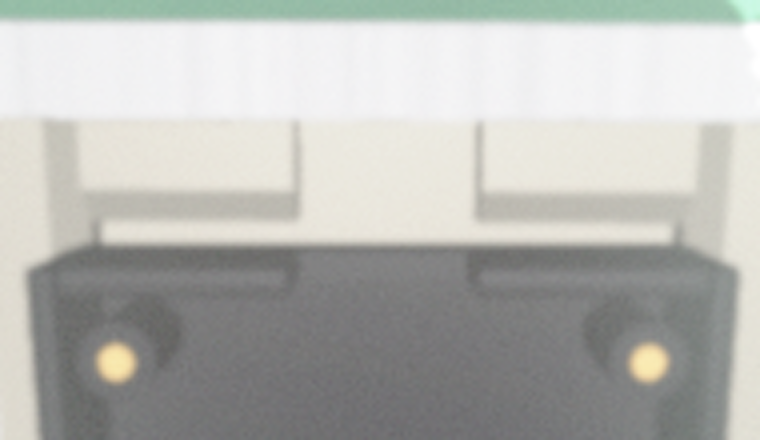

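```bash
python3 - <<'E'
from h import *
np.set_printoptions(precision=4,suppress=True)
c=np.load("pics/wrist23.npy",allow_pickle=True).item()
cv=lambda p:np.array(p,float)/4+[225,85]-.4
t=-.786;R=lambda P:np.c_[(P[:,:2]-[.5613,-.1786])@np.array([[np.cos(t),-np.sin(t)],[np.sin(t),np.cos(t)]]),P[:,2]]*1000
print("floor end",R(unproj(c,cv([[102,219],[677,219]]),.012)),"gap top outer",R(unproj(c,cv([[299,119],[477,119]]),.022)), "wall top inner edge(60.2)",R(unproj(c,cv([[200,192],[580,194]]),.022)))
for h in (.0255,.027): print("shell bottom",R(unproj(c,cv([[85,247],[688,247]]),h)),"rim",R(unproj(c,cv([[28,270],[738,271]]),h+.024)))
E
```

```text
floor end [[-36.3375  56.2621  12.    ]
 [ 36.4113  56.3098  12.    ]] gap top outer [[-10.5354  68.5683  22.    ]
 [ 10.1103  68.5814  22.    ]] wall top inner edge(60.2) [[-22.3499  60.2665  22.    ]
 [ 22.4353  60.0646  22.    ]]
shell bottom [[-35.4839  54.2112  25.5   ]
 [ 34.7299  54.2577  25.5   ]] rim [[-35.445   54.582   49.5   ]
 [ 33.8803  54.531   49.5   ]]
shell bottom [[-35.1245  54.3738  27.    ]
 [ 34.3617  54.4198  27.    ]] rim [[-35.0147  54.7723  51.    ]
 [ 33.4495  54.7219  51.    ]]
```

```bash
python3 -m inch '[0,0,0,0.1,0.05,0.04,6.5, 0,0,0,0.4,0,0,6.5, 0,0,0,0.4,0,0,6.5, 0,0,0,0.3,0,0,6.5, 0,0,0,0,0,0,6.5, 0,0,0,0,0,0,6.5]'
python3 -c "
from station import *
s=sense();print(s['force'],s['ft_torque'],s['position'])"
```

```text
t: 28.48
position: [0.5627, -0.1781, 0.0163]
orientation: [0.767, 1.569, -0.018]
force: [-0.2, -0.4, -0.8]
finger_gap: 0.0691
[-0.19468985 -0.39053656 -0.78792579] [-0.01427126 -0.05067476 -0.01387558] [ 0.56267536 -0.17805107  0.01633356]
```

No contact force, so it is inside the pocket. I'll lower the last few mm until the floor answers.

```bash
python3 -m inch '[0,0,0,0.15,0,0,6.5, 0,0,0,0.1,0,0,6.5, 0,0,0,0.05,0,0,6.5, 0,0,0,0,0,0,6.5, 0,0,0,0,0,0,6.5]'
python3 - <<'E'
from station import *
from h import *
s=sense();print(s['force'],s['ft_torque'],s['position'])
g=lambda i:(255*(i/255.)**0.6).astype(np.uint8)
c=capture("wrist");np.save("pics/wrist24.npy",c,allow_pickle=True)
cv2.imwrite("pics/w24.png",g(c["img"]))
E
```

```text
t: 28.9
position: [0.5628, -0.1781, 0.0138]
orientation: [0.764, 1.568, -0.021]
force: [-0.1, 0.7, -1.3]
finger_gap: 0.0691
[-0.14843893  0.67279317 -1.30615439] [0.12541024 0.17681558 0.00038457] [ 0.56280543 -0.17807667  0.01379483]
```

View pics/w24.png

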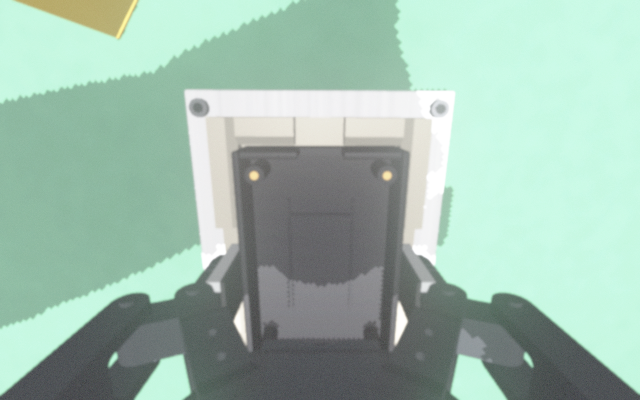

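```bash
python3 -m inch '[0,0,0,0.1,0,0,6.5, 0,0,0,0.1,0,0,6.5, 0,0,0,0,0,0,6.5, 0,0,0,0,0,0,6.5]'
python3 -c "
from station import *
s=sense();print(s['force'],s['ft_torque'],s['position'])"
```

```text
t: 29.28
position: [0.5629, -0.1781, 0.0136]
orientation: [0.686, 1.568, -0.099]
force: [-3.4, 2.5, 7.3]
finger_gap: 0.0693
[-3.42657595  2.4602692   7.25374825] [ 0.51772385  1.02036584 -0.08037247] [ 0.56289695 -0.17805693  0.01364298]
```

```bash
python3 -m inch '[0,0,0,0,0,0,7.2, 0,0,0,0,0,0,7.6, 0,0,0,0,0,0,8.0, 0,0,0,0,0,0,8.4, 0,0,0,0,0,0,8.5, 0,0,0,0,0,0,8.5]' 20
python3 - <<'E'
from station import *
from h import *
s=sense();print(s['force'],s['ft_torque'],s['position'])
g=lambda i:(255*(i/255.)**0.6).astype(np.uint8)
c=capture("wrist");cv2.imwrite("pics/w25.png",g(c["img"]))
E
```

```text
t: 29.78
position: [0.563, -0.1782, 0.0117]
orientation: [0.67, 1.568, -0.115]
force: [0.1, -0.4, -0.7]
finger_gap: 0.0851
[ 0.10957924 -0.44832444 -0.71076674] [-0.00216335 -0.00524791 -0.01791139] [ 0.56304285 -0.17821421  0.01173815]
```

View pics/w25.png

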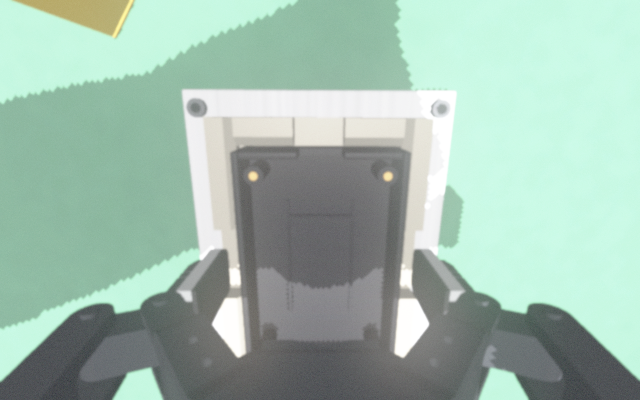

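Released with no load on the gripper. Next I lift straight up and look.

```bash
python3 -m inch '[0,0,0,-0.5,0,0,8.5, 0,0,0,-1,0,0,8.5, 0,0,0,-2,0,0,8.5, 0,0,0,-3,0,0,8.5, 0,0,0,-3,0,0,8.5, 0,0,0,-3,0,0,8.5, 0,0,0,-3,0,0,8.5, 0,0,0,0,2,0,8.5, 0,0,0,0,3,0,8.5, 0,0,0,0,0,0,8.5, 0,0,0,0,0,0,8.5]'
python3 - <<'E'
from station import *
from h import *
s=sense();print(s['force'],s['position'])
g=lambda i:(255*(i/255.)**0.6).astype(np.uint8)
for n in ("wrist","top","scene"):
  c=capture(n); cv2.imwrite(f"pics/{n}26.png",c["img"]);np.save(f"pics/{n}26.npy",c,allow_pickle=True)
  if n=="wrist": 
    u,v=proj(c,[[.5613,-.1786,.03]])[0].astype(int);print(u,v)
    cv2.imwrite("pics/w26e.png",g(cv2.resize(c["img"][max(0,v-90):v+90,u-110:u+110],None,fx=3.5,fy=3.3,interpolation=cv2.INTER_CUBIC)))
  if n=="scene": cv2.imwrite("pics/s26e.png",g(cv2.resize(c["img"][160:245,225:310],None,fx=7,fy=7,interpolation=cv2.INTER_CUBIC)))
E
```

```text
t: 30.75
position: [0.5987, -0.1419, 0.1681]
orientation: [0.546, 1.567, -0.237]
force: [-0.2, -0.6, 0.1]
finger_gap: 0.0849
[-0.16444933 -0.56223852  0.11726254] [ 0.59873801 -0.1419361   0.16806265]
319 240
```

View pics/w26e.png

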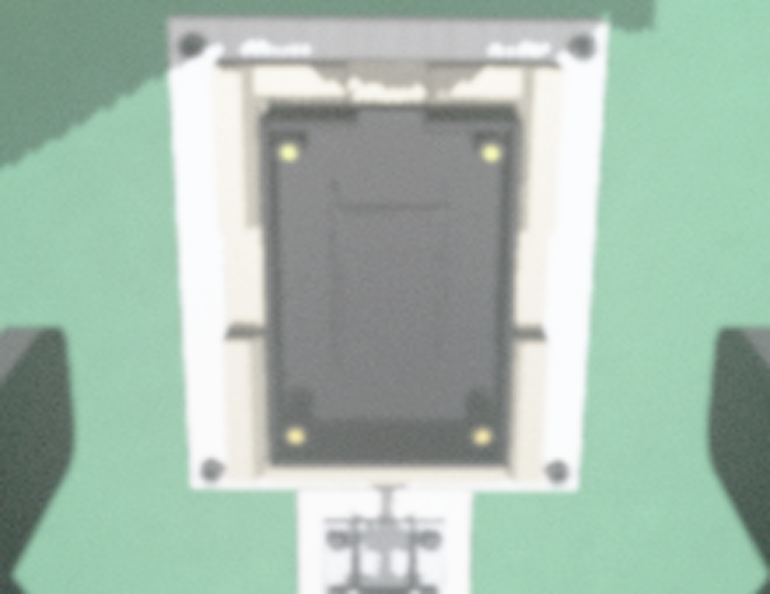

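View pics/s26e.png

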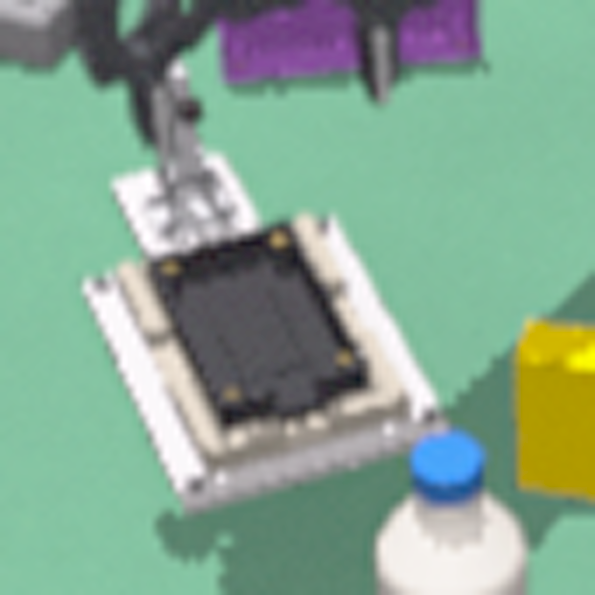

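View pics/top26.png

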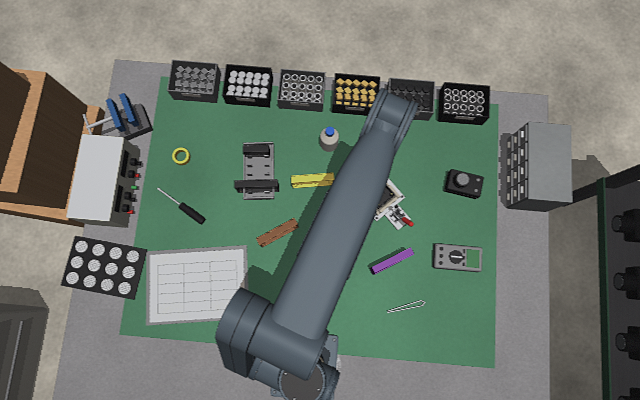

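```bash
python3 - <<'E'
from h import *
np.set_printoptions(precision=2,suppress=True)
c=np.load("pics/wrist26.npy",allow_pickle=True).item()
cv=lambda p:np.array(p,float)/[3.5,3.3]+[209,150]-.4
t=-.786;R=lambda P:np.c_[(P[:,:2]-[.5613,-.1786])@np.array([[np.cos(t),-np.sin(t)],[np.sin(t),np.cos(t)]]),P[:,2]]*1000
for h in (.032,.034,.037):
  P=R(unproj(c,cv([[289,152],[491,152],[482,437],[296,437]]),h));print(h,P[:,:2].ravel(),P.mean(0)[:2],P[1,0]-P[0,0],P[2,0]-P[3,0])
P=R(unproj(c,cv([[261,115],[520,115],[508,464],[272,464]]),.036));print(P)
E
```

```text
0.032 [-26.57  45.82  27.52  45.93  27.46 -45.17 -26.63 -45.21] [0.44 0.34] 54.084917807636224 54.08196727347067
0.034 [-26.38  46.37  27.31  46.47  27.26 -43.97 -26.44 -44.02] [0.44 1.21] 53.69678644269628 53.693857082545605
0.037 [-26.1   47.18  27.01  47.28  26.96 -42.18 -26.16 -42.22] [0.43 2.52] 53.11458939528627 53.11169179615791
[[-33.26  57.51  36.  ]
 [ 34.4   57.65  36.  ]
 [ 34.81 -52.08  36.  ]
 [-33.38 -52.13  36.  ]]
```

```bash
python3 - <<'E'
from station import *
print(sign_off()); print(sense()["t"])
E
```

```text
the job is handed in; nothing more can be done
None
the job is handed in; nothing more can be done
```

The middle shell is in the nest, open side up, with its cable notch at the gap in the end wall. I handed the job in at about 31 s. I took it from the rack, laid it down on the bench, re-gripped it across its 70 mm width and lowered it into the pocket until the floor took about 7 N.

**One mistake, put right:** I first misread which way the open side faced and began laying the shell closed face up. I saw this while it was leaning on a finger, gripped it again, lifted it, turned it half round and laid it down the right way. It was let down in steps, each resting on a finger, and not dropped.

**Last checks:**
- **Seating:** the tool stopped 13.6 mm above the bench, against 13.1–13.5 mm expected for a shell on the pocket floor. In the last wrist picture the boss spacing is the same at both ends of the shell, so it lies level.
- **Position:** it is about 0.4 mm off centre across the nest, inside the 1.2 mm clearance on each side. Along the nest the same picture gives 0.3 to 1.2 mm, depending on the height I assume. The outer rim corners, a rougher reading, gave nearly 3 mm, more than the pocket allows. I did not check further, and put this down to picking the edges by eye.
- **Surroundings:** the large and small shells still stand in the rack, and nothing else looks moved. The arm covers part of the bench in the last top picture. The gripper was open, clear and unloaded when I handed in.

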